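# Check the paint on a resprayed fuel flap

## Task

Press the fuel flap on the car panel shut until it snaps past its catch and is fully home. Then take the pen-type paint gauge out of its stand and hold it square to the flap's face with its sprung tip inside the marked ring, pressing lightly so that the tip is pushed about half way in, never hard against its stop. Finish while still holding the gauge there, and leave the tin, the tape roll and the sanding block where they are.

Things in the scene. Friction and masses are not known exactly. Their poses are not given: they have to be found in the camera images.
- panel: Fixed silver car-panel section, 240 x 220 mm, on a wooden buck. Origin on the bench under its middle, z up; the panel face slopes at 0.35 rad (20 degrees), rising towards the body's +x; the middle of the face is 100 mm above the bench, its low (-x) edge 59 mm, its high edge 141 mm. The flap fills the opening in its middle and lies flush with it when shut.
- flap (a joint): Fuel flap hinge angle, rad: 0 fully shut and flush, grows as the flap opens upward (starts 0.5 to 0.9, stop at 1.2). It stays where it is left (friction; 1 to 3 N at the free edge moves it). At about 0.09 a striker under the flap meets a sprung catch; pressing the free edge on with roughly 8 to 12 N carries it past, after which the catch pulls it to 0 and holds it.
- flap_hinge (a point): Point on the flap's hinge line, at mid thickness, middle of the width. The flap is a silver plate 150 mm long (from the hinge towards this frame's -x), 140 mm wide (y), 8 mm thick. Frame turns with the flap: z is the outward normal of its outer face (4 mm above this point), y is the hinge line; opening turns the flap about +y.
- flap_edge (a point): Middle of the flap's free edge, on its outer face, 150 mm from the hinge line; axes as flap_hinge.
- spot (a point): Centre of the marked spot: a thin dark ring, 25 mm inside diameter, on the outer face of the flap, 65 mm from the hinge line and 22 mm to the +y side of the flap's middle; z is the outward normal of the face. It moves with the flap.
- stand: Fixed grey block 80 x 80 mm, 70 mm high, with an upright through hole 21 mm across in its middle that holds the gauge; origin under its centre.
- gauge: Loose pen-type gauge, about 0.14 kg, standing tip down in the stand. Origin at the foot of the barrel, z along the axis away from the tip. Barrel 18 mm diameter from z 0 to 45 mm; collar 38 mm diameter, z 45 to 52 mm, resting on the stand's top (so the origin is 25 mm above the bench); square black grip 26 x 26 mm (sides along its x and y), z 52 to 114 mm. The collar's underside and the whole grip stand above the stand.
- probe (a joint): How far the gauge's sprung tip is pushed in, m: 0 out, 0.010 against its stop. Spring: about 1 N to start, 0.25 N per mm, so 2.25 N half way.
- tip (a point): End of the gauge's tip, an 8 mm brass pin, 16 mm beyond the foot of the barrel (on the gauge axis, at gauge z = -16 mm when out; moves in with the spring).
- tin: Bystander: steel tin 72 mm diameter, 55 mm high; origin under its centre.
- tape: Bystander: roll of tape lying flat, 96 mm diameter, 25 mm high; origin under its centre.
- block: Bystander: cork sanding block 110 x 60 x 28 mm; origin under its centre.
There are look-alikes about, which are no part of the job. There is more than one size of the gauge; the job needs the larger. Leave any pink look-alike of the stand alone.

How it is judged:
By the outcome, as a careful person would: the job done as asked, in the order asked, and still so for the second after the job is handed in, while the arm keeps its last pose, push and grip.
It also fails if it takes over 58 s, if anything falls off the work surface, if the arm or the gripper's body presses on something with over 40 N, if the wrist force passes 120 N, or if a joint passes its speed limit or range.

## Robot

A 7-joint arm with a two-finger parallel gripper is mounted at the origin on the work surface. World frame = base frame: x ahead of the robot, y to its left, z up, the work surface at z = 0. Lengths are in m, angles in rad, forces in N, time in s.
With the tool pointing down it reaches from about 0.35 to 0.9 m from the base axis. Payload 19.9 kg.
Tool frame: the origin (TCP) lies between the finger pads; the fingertips stand env.tips_ahead ahead of it and the grasp point (between the pads) lies 3 mm ahead of it (env.tips_ahead is the distance from the TCP to the fingertips, in m); z points along the fingers, y is the direction in which the jaws open and shut (so a half turn about z gives the same grasp; the last joint's range is limited). The gripper opens to 85 mm and grips with 20 to 120 N. Pads are 22 mm wide; open, the fingers measure 114 mm over their backs; the gripper's body (76 mm by 85 mm) begins 54 mm behind the grasp point. The pads swing forward as they close: fully open they stand 13 mm farther back than shut.
Start: joints at [1.25, 0.417, -0.01, 1.614, 0.005, 1.111, -0.053], TCP at [0.173, -0.601, 0.253] pointing down, gripper open.
Joint ranges: [-2.81, 2.81], [-0.39, 2.02], [-1.27, 1.25], [0.06, 2.57], [-1.19, 4.33], [0.19, 2], [-2.82, 2.82]. Speed limits (rad/s): [1.89, 1.89, 2.39, 2.39, 3.01, 3.01, 3.01].

## Interface

Orientations are given as a 3x3 rotation matrix whose columns are the frame's x, y, z axes.
In Python, from workcell import env, cams gives the robot as it stands.
- The arm moves only by the tool drive_tool, never from a script. Its argument "series" is text: rows parted by semicolons, each of 5 numbers parted by spaces: the opening, from 0 (shut) to 1 (fully open), then the shift along the tool's x, y, z in m, then the turn about the tool's z in degrees. A call has 1 to 5 rows; each row shifts and turns the commanded pose from where the row before left it, along the tool's axes as they then stand; what a row does not reach is not made up. A row lasts 1/12 s, in which the tool goes at most 41.7 mm and 7.16 degrees, less where a joint would pass 70% of its speed; a pose out of reach is approached as far as the arm can. A call is refused whole if a number of a shift passes 0.0417 or a number of a turn 7.16, either way. A call with a gripper value outside its range is refused whole. The fingers move at their own pace and stop on an object; the grip force is fixed at half the most. Time passes only in rows, so rows that do not move let the fingers close. It gives the time, the measured TCP pose, the force and the opening at its end, in the units of the state.
- env.sense(): the state, without advancing time (a new reading comes with each control period).
- cams.grab_frame(name): name is "scene" or "top" or "wrist"; returns the picture (400x640x3 uint8, red, green, blue); there is no depth.
- cams.camera_params(name): a dict with "K" (3x3 intrinsics, pixels), "rvec" (rotation vector, rad) and "tvec" (3), from world to camera coordinates, as OpenCV has them; the wrist camera has in their place "tool_from_camera" (4x4, takes a point from camera to tool coordinates, whose origin is the TCP and whose axes are the flange's). Camera axes: x right, y down, z forward; pixel columns grow to the right and rows downward; lengths in m; the calibration is good to about 2 mm. A picture is of the moment at which its call begins: read the wrist's pose just before it. camera_params takes no time and is no camera call.
- env.hand_in(): hands the job in, once; it reports no verdict.
The state is a dict: "time_s": time; "joint_positions": joint angles; "qd": joint speeds; "tau": joint torques, N m; "tool_pos": TCP position; "eef_rot": TCP orientation; "force": force on the tool from outside, world axes, zero at the start; "moment": the same for the moment, N m; "opening": finger opening in m.
Only numpy, scipy, OpenCV 4.12 (cv2) and the standard library are available. Lean on these libraries where they do the work, as an engineer would, in place of code of your own. Each camera call takes 0.05 s, during which the arm holds its last target.

## Working session

There is one attempt and no reset: what is moved stays moved. The work goes in short steps, Python scripts to look and compute and a tool call to move; the robot and the scene stay as the last step left them, time stands still between calls to the robot, and variables do not carry over. Pictures are saved under pics/ and viewed, and the job is handed in when it is done.

Besides the shell and the picture viewer there is one more tool, called after ">>>" as name(argument=value, ...) on one line, values as JSON. drive_tool: Moves the arm, as the interface text tells. Its arguments: {"type":"object","properties":{"series":{"type":"string"}},"required":["series"]}

```bash
ls; mkdir -p pics
cat > h.py <<'E'
import numpy as np, cv2
from workcell import env, cams
def P(name):
    p=cams.camera_params(name); K=np.array(p['K'])
    if 'rvec' in p:
        R=cv2.Rodrigues(np.array(p['rvec'],float))[0]; t=np.array(p['tvec'],float).ravel()
    else:
        s=env.sense(); T=np.eye(4); T[:3,:3]=s['eef_rot']; T[:3,3]=s['tool_pos']
        M=np.linalg.inv(T@np.array(p['tool_from_camera'])); R=M[:3,:3]; t=M[:3,3]
    return K,R,t
def proj(cp,X):
    K,R,t=cp; x=K@(R@np.asarray(X,float).T+t[:,None]) if np.ndim(X)>1 else K@(R@np.asarray(X,float)+t)
    return (x[:2]/x[2]).T
def ray(cp,uv):
    K,R,t=cp; d=R.T@np.linalg.inv(K)@np.array([uv[0],uv[1],1.]); return -R.T@t,d
def onz(cp,uv,z):
    o,d=ray(cp,uv); return o+d*(z-o[2])/d[2]
def save(name,img): cv2.imwrite('pics/'+name,img[:,:,::-1])
E
python3 - <<'E'
from h import *
s=env.sense(); print({k:np.round(v,3) for k,v in s.items()}, env.tips_ahead)
for n in ['scene','top','wrist']:
    save(n+'0.png',cams.grab_frame(n)); print(n,cams.camera_params(n))
E
```

```text
pics
{'time_s': np.float64(0.0), 'joint_positions': array([ 1.25 ,  0.418, -0.01 ,  1.614,  0.005,  1.111, -0.053]), 'qd': array([-0.001,  0.001, -0.001, -0.001,  0.002, -0.001, -0.001]), 'tau': array([ 1.0000e-03, -8.6445e+01,  6.7900e-01, -4.3490e+01,  1.9000e-02,
        7.0000e-03,  0.0000e+00]), 'tool_pos': array([ 0.173, -0.6  ,  0.253]), 'eef_rot': array([[ 0.961,  0.276, -0.   ],
       [ 0.276, -0.961,  0.001],
       [-0.   , -0.001, -1.   ]]), 'force': array([-0.013,  0.222,  0.389]), 'moment': array([ 0.007,  0.018, -0.063]), 'opening': np.float64(0.085)} 0.022
scene {'K': array([[520.6000929 ,   0.        , 323.34199327],
       [  0.        , 520.6000929 , 205.89916604],
       [  0.        ,   0.        ,   1.        ]]), 'rvec': array([ 1.29564157,  2.25137406, -0.95573481]), 'tvec': array([ 0.30184076, -0.28389199,  1.90928221])}
top {'K': array([[396.71421381,   0.        , 319.98107139],
       [  0.        , 396.71421381, 193.96039707],
       [  0.        ,   0.        ,   1.        ]]), 'rvec': array([ 2.12741607, -2.117564  ,  0.21856188]), 'tvec': array([-0.01720059,  0.59196955,  1.28449527])}
wrist {'K': array([[353.65779765,   0.        , 313.63275492],
       [  0.        , 353.65779765, 199.20506351],
       [  0.        ,   0.        ,   1.        ]]), 'tool_from_camera': array([[ 6.59204928e-04, -9.55804465e-01, -2.94002363e-01,
         7.64341225e-02],
       [ 9.99999509e-01,  4.12737005e-04,  9.00362600e-04,
        -1.81443469e-04],
       [-7.39224939e-04, -2.94002812e-01,  9.55804269e-01,
        -1.21113442e-01],
       [ 0.00000000e+00,  0.00000000e+00,  0.00000000e+00,
         1.00000000e+00]])}
```

View pics/scene0.png

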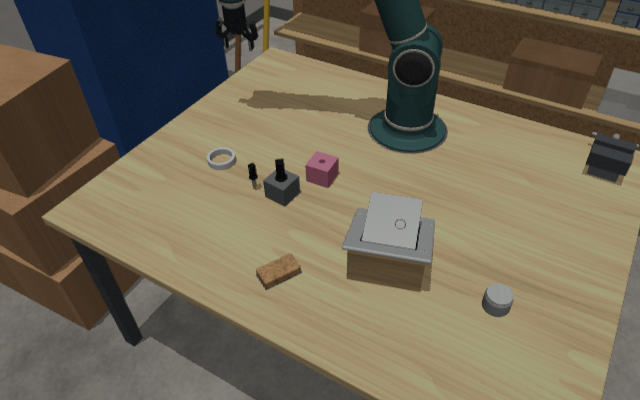

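View pics/top0.png

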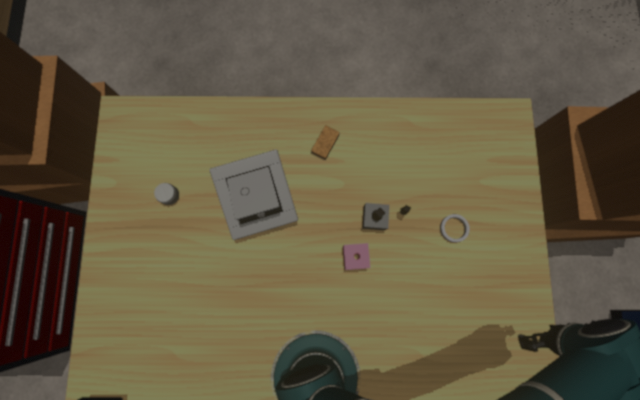

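View pics/wrist0.png

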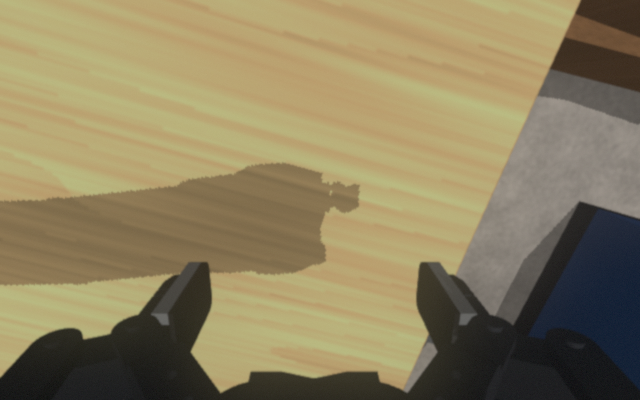

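Run:
```python
from h import *
s=cv2.imread('pics/scene0.png'); t=cv2.imread('pics/top0.png')
cv2.imwrite('pics/c1.png',cv2.resize(t[135:255,195:315],None,fx=5,fy=5,interpolation=2))
cv2.imwrite('pics/c2.png',cv2.resize(s[180:300,330:450],None,fx=5,fy=5,interpolation=2))
cv2.imwrite('pics/c3.png',cv2.resize(t[180:280,330:430],None,fx=5,fy=5,interpolation=2))
cv2.imwrite('pics/c4.png',cv2.resize(s[140:210,230:350],None,fx=6,fy=6,interpolation=2))
for n in['scene','top']:
  K,R,tt=P(n); print(n,-R.T@tt)
```

```text
scene [1.48920904 0.54759228 1.13993869]
top [ 0.33044587 -0.00273925  1.37529994]
```

View pics/c1.png

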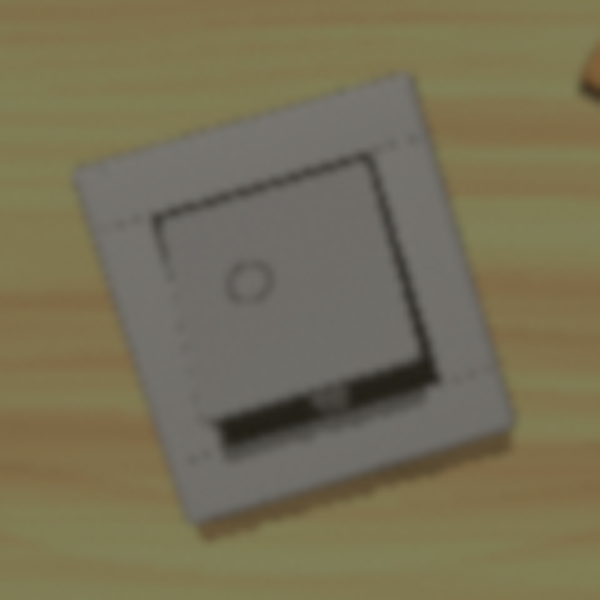

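View pics/c2.png

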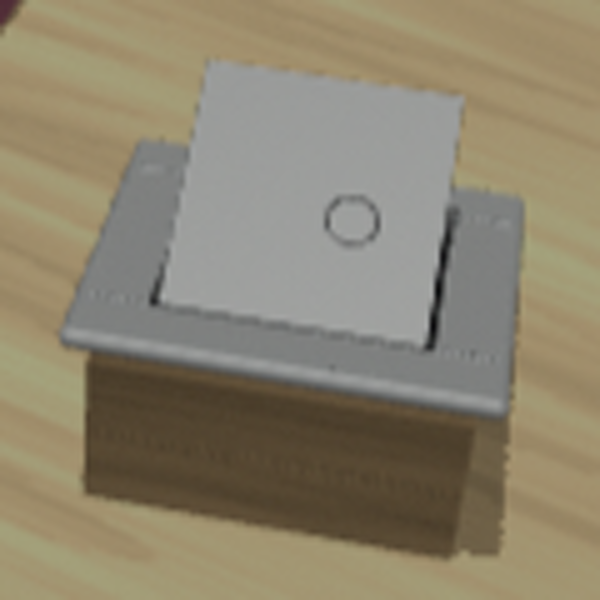

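View pics/c3.png

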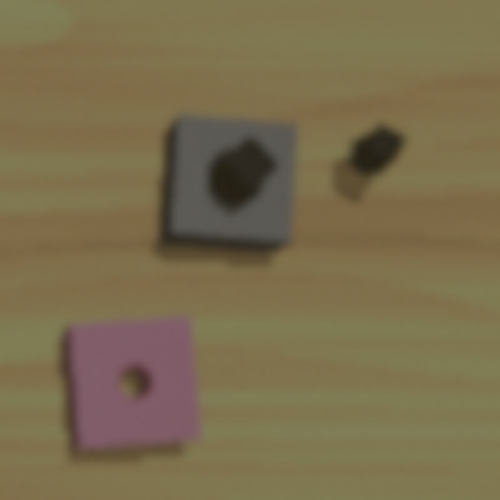

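View pics/c4.png

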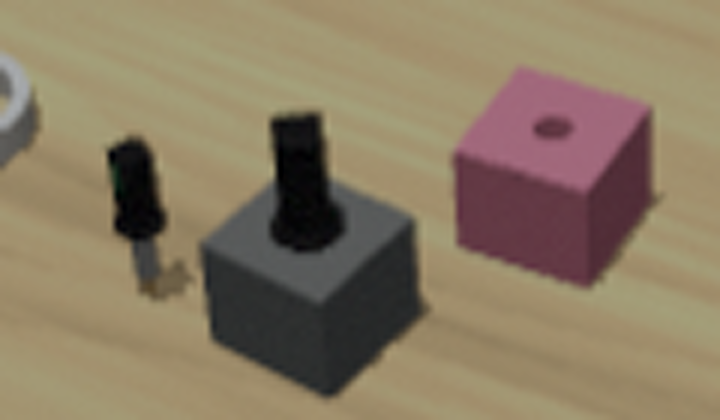

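```bash
cat > fit.py <<'E'
from h import *
from scipy.optimize import least_squares
T=P('top'); S=P('scene')
def panel(x,y,yaw):
    c,s=np.cos(yaw),np.sin(yaw); Rz=np.array([[c,-s,0],[s,c,0],[0,0,1]])
    a=-0.35; ca,sa=np.cos(a),np.sin(a); Ry=np.array([[ca,0,sa],[0,1,0],[-sa,0,ca]])
    return Rz@Ry, np.array([x,y,0.1])
def Ry(a):
    c,s=np.cos(a),np.sin(a); return np.array([[c,0,s],[0,1,0],[-s,0,c]])
def flap(x,y,yaw,th):
    R,o=panel(x,y,yaw); h=o+R@[.075,0,-.004]; return R@Ry(th),h
t=lambda p:(np.array(p,float)/5+[195,135]-.4); s=lambda p:(np.array(p,float)/5+[330,180]-.4)
pc=np.array([[.12,.11,0],[.12,-.11,0],[-.12,-.11,0],[-.12,.11,0]])
fc=np.array([[0,.07,.004],[0,-.07,.004],[-.15,-.07,.004],[-.15,.07,.004],[-.065,.022,.004]])
tp=t([(77,168),(410,72),(515,432),(193,522)]); sp=s([(505,405),(65,335),(140,143),(522,195)])
tf=t([(155,215),(370,155),(425,362),(210,422),(249,282)]); sf=s([(432,348),(155,300),(208,62),(462,97),(352,220)])
def res(q):
    R,o=panel(*q[:3]); X=pc@R.T+o; F,h=flap(*q[:4]); Y=fc@F.T+h
    return np.r_[(proj(T,X)-tp),(proj(S,X)-sp),(proj(T,Y)-tf),(proj(S,Y)-sf)]
if __name__=='__main__':
    r=least_squares(lambda q:res(q).ravel(),[.45,.2,.3,.7],loss='soft_l1'); q=r.x
    print(q); print(np.round(res(q),1))
    F,h=flap(*q); print('edge',h+F@[-.15,0,.004]); F0,h0=flap(*q[:3],0)
    print('shut edge',h0+F0@[-.15,0,.004],'spot',h0+F0@[-.065,.022,.004],'n',F0[:,2])
    # stand: top face corners z=.07
    for p in [(178,117),(297,125),(290,245),(168,238)]: print('stand top',onz(T,np.array(p)/5+[330,180]-.4,.07))
    for p in [(203,245),(318,303),(415,220)]: print('stand scene',onz(S,np.array(p)/6+[230,140]-.4,.07))
    print('grip top', onz(T,np.array((253,160))/5+[330,180]-.4,.139), onz(S,np.array((297,118))/6+[230,140]-.4,.139))
    print('collar', onz(T,np.array((233,182))/5+[330,180]-.4,.077), onz(S,np.array((307,222))/6+[230,140]-.4,.077))
    print('small', onz(T,np.array((352,183))/5+[330,180]-.4,.0), onz(S,np.array((150,283))/6+[230,140]-.4,.0))
E
python3 fit.py
```

```text
[0.57934136 0.20321813 0.30024631 0.61407606]
[[-0.9  1. ]
 [-1.3  1.1]
 [-1.5 -1.4]
 [-1.  -0.1]
 [-1.3 -1. ]
 [-0.6 -1.6]
 [-0.1 -1. ]
 [-1.3  0.1]
 [-0.2  0.8]
 [-1.3  0.6]
 [-1.3 -0.7]
 [-2.3  0.4]
 [-0.5  0.3]
 [-1.8 -0.2]
 [-0.4  0.5]
 [-0.9  0. ]
 [-0.4  0.6]
 [-0.8  0.5]]
edge [0.51062781 0.181944   0.1649738 ]
shut edge [0.51204021 0.18238128 0.07428266] spot [0.58180823 0.22701218 0.10342898] n [-0.32755782 -0.10141391  0.93937271]
stand top [ 0.55975321 -0.16564758  0.07      ]
stand top [ 0.55475306 -0.24519199  0.07      ]
stand top [ 0.47432398 -0.23812793  0.07      ]
stand top [ 0.47857584 -0.15752989  0.07      ]
stand scene [ 0.5539717  -0.23784594  0.07      ]
stand scene [ 0.56135495 -0.16164604  0.07      ]
stand scene [ 0.48349406 -0.15307215  0.07      ]
grip top [ 0.52035219 -0.20389311  0.139     ] [ 0.51191146 -0.20157063  0.139     ]
collar [ 0.51510993 -0.20036072  0.077     ] [ 0.51890934 -0.19621006  0.077     ]
small [ 0.52577771 -0.29554235  0.        ] [ 0.53242848 -0.29637873  0.        ]
```

Candidates: the gauge is either the large one in the grey stand (scene 281,170; top 377,214) or the small one loose on the bench (scene 253,175; top 404,210). The stand is either grey or pink (scene 322,169; top 356,257). By the description I choose the gauge in the grey stand, and the crops c3/c4 show its collar resting on the grey block. The fit gives the panel at (0.579, 0.203), yaw 0.30, flap 0.61. Going to the flap first.

>>> drive_tool(series="0 0.026 -0.031 0 0;0 0.026 -0.031 0 0;0 0.026 -0.031 0 0;0 0.026 -0.031 0 0;0 0.026 -0.031 0 0")

```text
time_s: 0.57
tool_pos: [0.255, -0.4139, 0.2531]
eef_rot: [[0.961, 0.276, -0.0], [0.276, -0.961, 0.0], [-0.0, -0.0, -1.0]]
force: [2.0, 0.1, 0.8]
opening: 0.0255
```

>>> drive_tool(series="0 0.026 -0.031 0 0;0 0.026 -0.031 0 0;0 0.026 -0.031 0 0;0 0.026 -0.031 0 0;0 0.026 -0.031 0 0")

```text
time_s: 0.98
tool_pos: [0.3371, -0.229, 0.2534]
eef_rot: [[0.961, 0.276, 0.0], [0.276, -0.961, -0.0], [-0.0, 0.0, -1.0]]
force: [1.4, -1.3, 0.2]
opening: 0.0003
```

>>> drive_tool(series="0 0.026 -0.031 0 0;0 0.026 -0.031 0 0;0 0.026 -0.031 0 0;0 0.026 -0.031 0 0;0 0.026 -0.031 0 0")

```text
time_s: 1.4
tool_pos: [0.4192, -0.0441, 0.2535]
eef_rot: [[0.961, 0.276, 0.0], [0.276, -0.961, -0.0], [0.0, 0.0, -1.0]]
force: [1.4, -1.3, -0.4]
opening: 0.0003
```

>>> drive_tool(series="0 0.023 -0.0275 0 -1.2;0 0.023 -0.0275 0 0;0 0.023 -0.0275 0 0;0 0.023 -0.0275 0 0;0 0.023 -0.0275 0 0")

```text
time_s: 1.82
tool_pos: [0.4892, 0.1207, 0.2533]
eef_rot: [[0.955, 0.296, 0.0], [0.296, -0.955, -0.0], [0.0, 0.0, -1.0]]
force: [0.3, -0.4, 0.2]
opening: -0.0002
```

>>> drive_tool(series="0 0.023 -0.0275 0 0;0 0.023 -0.0275 0 0;0 0 0 0.02 0;0 0 0 0.02 0;0 0 0 0 0")

```text
time_s: 2.23
tool_pos: [0.515, 0.185, 0.2099]
eef_rot: [[0.955, 0.297, -0.005], [0.297, -0.955, -0.001], [-0.005, -0.0, -1.0]]
force: [-0.8, -0.3, -0.2]
opening: -0.0
```

Run:
```python
from h import *
save('w1.png',cams.grab_frame('wrist')); save('s1.png',cams.grab_frame('scene'))
```

```text
(no output)
```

View pics/w1.png

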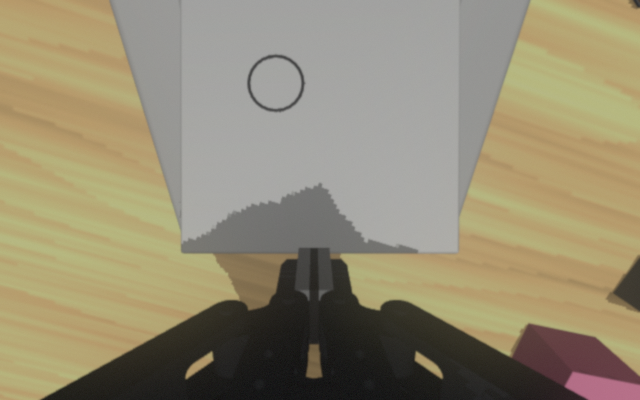

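View pics/s1.png

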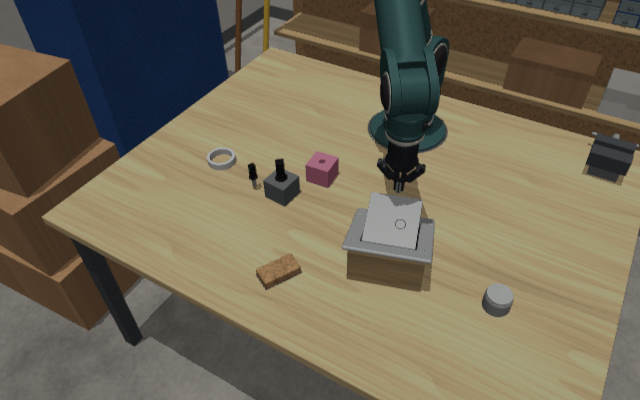

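Run:
```python
from fit import *
s=env.sense(); print(s['tool_pos'],s['eef_rot'])
W=P('wrist'); q=[.5793,.2032,.3002,.6141]; F,h=flap(*q)
print(proj(W,fc@F.T+h)); R,o=panel(*q[:3]); print(proj(W,pc@R.T+o))
tip=s['tool_pos']+s['eef_rot']@[0,0,.022]; print(tip, proj(W,tip))
```

```text
[0.51621528 0.1850133  0.21330684] [[ 9.55110699e-01  2.96246162e-01 -1.32801452e-03]
 [ 2.96246160e-01 -9.55111602e-01 -2.03062545e-04]
 [-1.32855858e-03 -1.99471993e-04 -9.99999098e-01]]
[[179.52376741 -36.98628574]
 [453.18840092 -36.54773001]
 [448.89214625 254.73581204]
 [183.08326171 254.51033117]
 [273.77574884  91.536143  ]]
[[  65.06756191 -154.38457157]
 [ 568.62400174 -153.42492555]
 [ 444.75047524  242.77427464]
 [ 185.14890263  242.54602128]]
[0.51618606 0.18500883 0.19130686] [313.63599765 268.00113213]
```

```bash
cat > fit2.py <<'E'
from fit import *
W1=P('wrist')
wf=np.array([(458.5,252),(181.5,252),(276,83)])
def res2(q):
    F,h=flap(*q[:4]); Y=fc[[2,3,4]]@F.T+h
    b=np.r_[np.tile(q[4:6],(4,1)),np.tile(q[6:8],(4,1)),np.tile(q[4:6],(5,1)),np.tile(q[6:8],(5,1))]
    return np.r_[res(q[:4])+b, .7*(proj(W1,Y)-wf), .5*q[4:6][None], .5*q[6:8][None]]
r=least_squares(lambda q:res2(q).ravel(),[.58,.2,.3,.61,0,0,0,0],loss='soft_l1'); q=r.x
print(q); print(np.round(res2(q),1)[-9:])
F,h=flap(*q[:4]); print('edge',h+F@[-.15,0,.004]); F0,h0=flap(*q[:3],0)
print('shut edge',h0+F0@[-.15,0,.004],'spot',h0+F0@[-.065,.022,.004],'n',F0[:,2])
E
python3 fit2.py
```

```text
[ 0.58243     0.20242781  0.30321957  0.65713695  0.91678241  0.84989572
  1.52750101 -0.08327951]
[[ 0.3  1.2]
 [-0.3 -0.6]
 [ 0.6 -0.1]
 [-0.   0.6]
 [-0.2 -0.5]
 [ 0.  -0.2]
 [ 0.1  0.7]
 [ 0.5  0.4]
 [ 0.8 -0. ]]
edge [0.51567436 0.18154214 0.17112228]
shut edge [0.5151911  0.18139095 0.07428266] spot [0.58482611 0.22622908 0.10342898] n [-0.32725484 -0.10238738  0.93937271]
```

>>> drive_tool(series="0 0.009 0 0.01 0;0 0 0 0.015 0;0 0 0 0.015 0;0 0 0 0.015 0;0 0 0 0 0")

```text
time_s: 2.75
tool_pos: [0.5247, 0.1871, 0.1575]
eef_rot: [[0.955, 0.295, -0.001], [0.295, -0.955, -0.001], [-0.001, 0.0, -1.0]]
force: [0.4, -0.2, -0.4]
opening: 0.0003
```

>>> drive_tool(series="0 0 0 0.012 0;0 0 0 0.012 0;0 0 0 0 0")

```text
time_s: 3.0
tool_pos: [0.5247, 0.1874, 0.1329]
eef_rot: [[0.955, 0.296, -0.001], [0.296, -0.955, -0.0], [-0.001, 0.0, -1.0]]
force: [0.1, 0.5, -0.2]
opening: -0.0004
```

Run:
```python
from h import *
w=cams.grab_frame('wrist'); s=cams.grab_frame('scene')[140:260,310:470]
s=cv2.resize(s,None,fx=4,fy=4,interpolation=2)
save('w2.png',w); save('s2.png',s); print(env.sense()['force'])
```

```text
[ 0.58205284  0.40197981 -0.31094804]
```

View pics/w2.png

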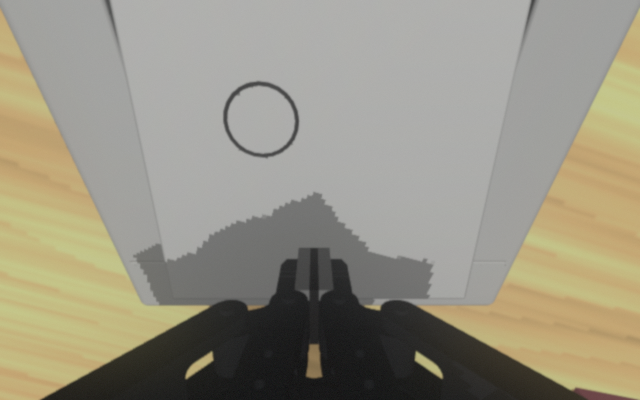

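View pics/s2.png

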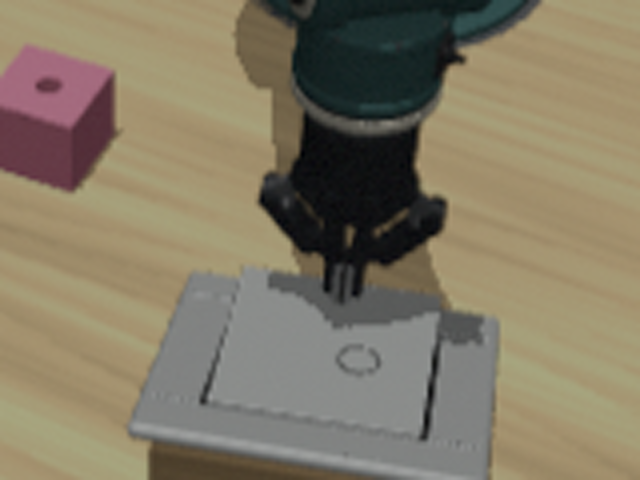

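>>> drive_tool(series="0 0 0 0.008 0;0 0 0 0.004 0;0 0 0 0 0")

```text
time_s: 3.35
tool_pos: [0.5248, 0.1877, 0.1215]
eef_rot: [[0.955, 0.296, -0.001], [0.296, -0.955, -0.0], [-0.001, -0.0, -1.0]]
force: [-0.0, -0.8, 0.2]
opening: -0.0003
```

>>> drive_tool(series="0 0 0 0.003 0;0 0 0 0.002 0;0 0 0 0 0")

```text
time_s: 3.6
tool_pos: [0.525, 0.1879, 0.117]
eef_rot: [[0.955, 0.296, -0.0], [0.296, -0.955, 0.0], [-0.0, -0.0, -1.0]]
force: [-0.2, -0.4, -0.8]
opening: 0.0001
```

>>> drive_tool(series="0 0 0 0.003 0;0 0 0 0 0;0 0 0 0 0")

```text
time_s: 3.85
tool_pos: [0.5255, 0.188, 0.1146]
eef_rot: [[0.955, 0.296, 0.001], [0.296, -0.955, 0.0], [0.001, -0.0, -1.0]]
force: [0.6, -0.6, 5.3]
opening: 0.0002
```

>>> drive_tool(series="0 0 0 0.0015 0;0 0 0 0 0")

```text
time_s: 4.02
tool_pos: [0.5258, 0.1881, 0.1134]
eef_rot: [[0.955, 0.296, 0.002], [0.296, -0.955, 0.001], [0.002, -0.0, -1.0]]
force: [-0.2, -0.3, 9.8]
opening: 0.0001
```

>>> drive_tool(series="0 0 0 0.0015 0;0 0 0 0 0")

```text
time_s: 4.18
tool_pos: [0.526, 0.1882, 0.112]
eef_rot: [[0.955, 0.296, 0.002], [0.296, -0.955, 0.001], [0.002, -0.0, -1.0]]
force: [2.5, 0.6, 8.0]
opening: -0.0002
```

>>> drive_tool(series="0 0 0 0.0015 0;0 0 0 0 0")

```text
time_s: 4.35
tool_pos: [0.5257, 0.1881, 0.1102]
eef_rot: [[0.955, 0.296, 0.002], [0.296, -0.955, 0.001], [0.002, -0.0, -1.0]]
force: [1.8, -0.0, 4.9]
opening: -0.0004
```

>>> drive_tool(series="0 0 0 0.002 0;0 0 0 0 0")

```text
time_s: 4.52
tool_pos: [0.5248, 0.1877, 0.1074]
eef_rot: [[0.955, 0.296, -0.001], [0.296, -0.955, -0.0], [-0.001, -0.0, -1.0]]
force: [0.3, 0.1, 0.2]
opening: -0.0
```

>>> drive_tool(series="0 0 0 0.002 0;0 0 0 0 0")

```text
time_s: 4.68
tool_pos: [0.5247, 0.1877, 0.1053]
eef_rot: [[0.955, 0.296, -0.001], [0.296, -0.955, -0.0], [-0.001, -0.0, -1.0]]
force: [-0.4, 0.4, -0.1]
opening: 0.0002
```

>>> drive_tool(series="0 0 0 0.0015 0;0 0 0 0 0")

```text
time_s: 4.85
tool_pos: [0.5249, 0.1878, 0.104]
eef_rot: [[0.955, 0.296, -0.0], [0.296, -0.955, -0.0], [-0.0, -0.0, -1.0]]
force: [-1.1, 0.1, 1.3]
opening: 0.0001
```

>>> drive_tool(series="0 0 0 0.0015 0;0 0 0 0 0")

```text
time_s: 5.02
tool_pos: [0.5251, 0.188, 0.1033]
eef_rot: [[0.955, 0.296, 0.0], [0.296, -0.955, -0.0], [0.0, 0.0, -1.0]]
force: [-4.7, -2.9, 13.7]
opening: -0.0005
```

>>> drive_tool(series="0 0 0 -0.02 0;0 0 0 -0.04 0;0.5 0 0 -0.04 0;0.8 0 0 -0.04 0;0.8 0 0 0 0")

```text
time_s: 5.43
tool_pos: [0.5272, 0.1894, 0.25]
eef_rot: [[0.955, 0.297, 0.009], [0.297, -0.955, 0.002], [0.009, 0.0, -1.0]]
force: [0.9, 1.2, 0.3]
opening: 0.036
```

Run:
```python
from h import *
s=env.sense();print(s['tool_pos'],s['eef_rot'])
save('w3.png',cams.grab_frame('wrist'))
np.savez('w3.npz',p=s['tool_pos'],R=s['eef_rot'])
t=cams.grab_frame('scene')[170:290,310:470];save('s3.png',cv2.resize(t,None,fx=4,fy=4,interpolation=2))
```

```text
[0.52721121 0.18935134 0.2499517 ] [[ 9.54983708e-01  2.96529364e-01  8.74376578e-03]
 [ 2.96518940e-01 -9.55023713e-01  2.49523975e-03]
 [ 9.09041552e-03  2.09778849e-04 -9.99958659e-01]]
```

View pics/w3.png

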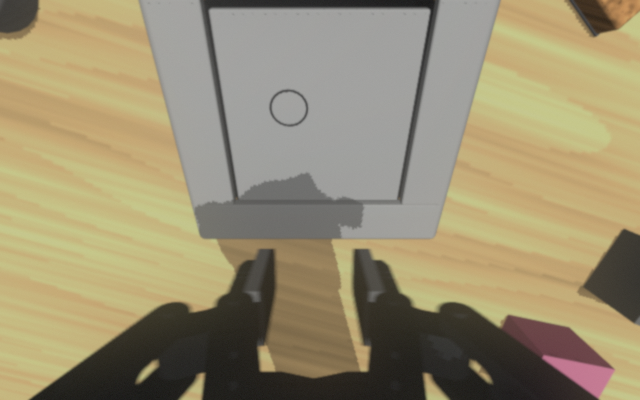

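View pics/s3.png

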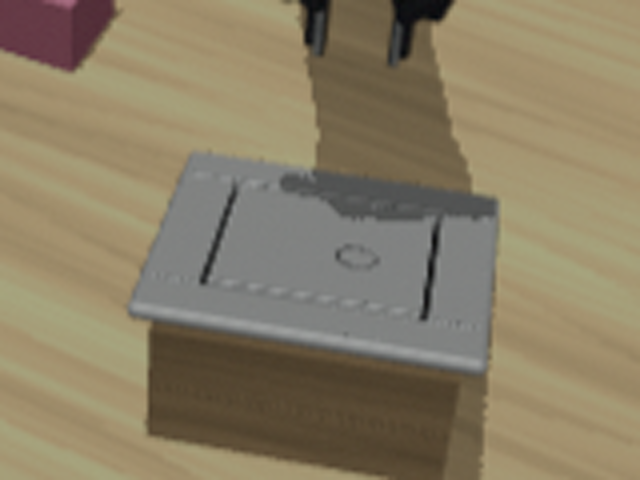

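```bash
cat > fit3.py <<'E'
from fit import *
d=np.load('w3.npz'); p=cams.camera_params('wrist'); M=np.eye(4); M[:3,:3]=d['R']; M[:3,3]=d['p']
M=np.linalg.inv(M@np.array(p['tool_from_camera'])); W=(np.array(p['K']),M[:3,:3],M[:3,3])
wf=np.array([(208,9),(431,9),(401,201),(238,201),(289,108)],float); wp=np.array([(436,238),(203,238)],float)
def r3(q):
    F,h=flap(*q[:4]); R,o=panel(*q[:3]); return np.r_[proj(W,fc@F.T+h)-wf,.6*(proj(W,pc[[2,3]]@R.T+o)-wp)]
if __name__=='__main__':
  for fix in (0,1):
    r=least_squares(lambda q:r3(np.r_[q[:3],q[3]*(1-fix)]).ravel(),[.58,.2,.3,.0],loss='soft_l1'); q=r.x; q[3]*=1-fix
    print(q); print(np.round(r3(q),1)); F0,h0=flap(*q); print('spot',h0+F0@[-.065,.022,.004])
E
python3 fit3.py
```

```text
[0.58192319 0.20198555 0.30494274 0.00648631]
[[-0.1  0. ]
 [ 0.7 -0.7]
 [-2.6 -0.1]
 [ 0.6  0.5]
 [ 0.2  0.3]
 [-1.5 -0.1]
 [-0.   0.4]]
spot [0.58416488 0.22575523 0.10383431]
[0.581777   0.20197522 0.30462736 0.        ]
[[-0.1  0.3]
 [ 0.7 -0.4]
 [-2.9 -0.5]
 [ 0.8 -0. ]
 [ 0.2  0.3]
 [-1.6  0. ]
 [-0.   0.5]]
spot [0.5841396  0.22577985 0.10342898]
```

>>> drive_tool(series="1 -0.016 0.0355 0 0;1 -0.016 0.0355 0 0;1 -0.016 0.0355 0 0;1 -0.016 0.0355 0 0;1 -0.016 0.0355 0 0")

```text
time_s: 5.95
tool_pos: [0.5001, -0.0072, 0.2417]
eef_rot: [[0.955, 0.296, -0.002], [0.296, -0.955, 0.0], [-0.002, -0.001, -1.0]]
force: [0.3, -0.4, -0.3]
opening: 0.085
```

>>> drive_tool(series="1 -0.016 0.0355 0 0;1 -0.016 0.0355 0 0;1 -0.016 0.0355 0 0;1 -0.016 0.0355 0 0;1 -0.016 0.0355 0 0")

```text
time_s: 6.37
tool_pos: [0.4762, -0.2004, 0.2417]
eef_rot: [[0.955, 0.296, -0.002], [0.296, -0.955, 0.001], [-0.001, -0.001, -1.0]]
force: [1.8, 0.9, -0.5]
opening: 0.0852
```

>>> drive_tool(series="1 0 0 0 0;1 0 0 0 0")

```text
time_s: 6.53
tool_pos: [0.4763, -0.2006, 0.2414]
eef_rot: [[0.956, 0.292, -0.002], [0.292, -0.956, 0.001], [-0.002, -0.001, -1.0]]
force: [0.2, -0.0, 0.3]
opening: 0.0855
```

Run:
```python
from h import *
s=env.sense();print(s['tool_pos'],s['eef_rot'])
save('w4.png',cams.grab_frame('wrist'))
np.savez('w4.npz',p=s['tool_pos'],R=s['eef_rot'])
```

```text
[ 0.47628575 -0.20058137  0.24139369] [[ 9.56274044e-01  2.92464546e-01 -2.10788575e-03]
 [ 2.92466810e-01 -9.56275293e-01  8.53979837e-04]
 [-1.76596023e-03 -1.43312537e-03 -9.99997414e-01]]
```

View pics/w4.png

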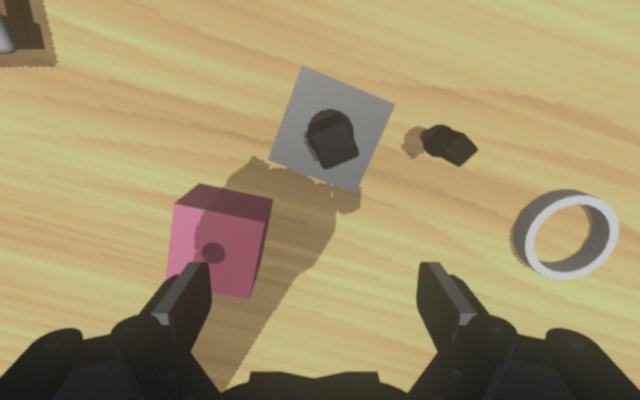

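Run:
```python
from h import *
w=cv2.imread('pics/w4.png')[55:205,255:405]
w=cv2.convertScaleAbs(w,alpha=2.2,beta=0)
cv2.imwrite('pics/c5.png',cv2.resize(w,None,fx=4,fy=4,interpolation=2))
```

```text
(no output)
```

View pics/c5.png

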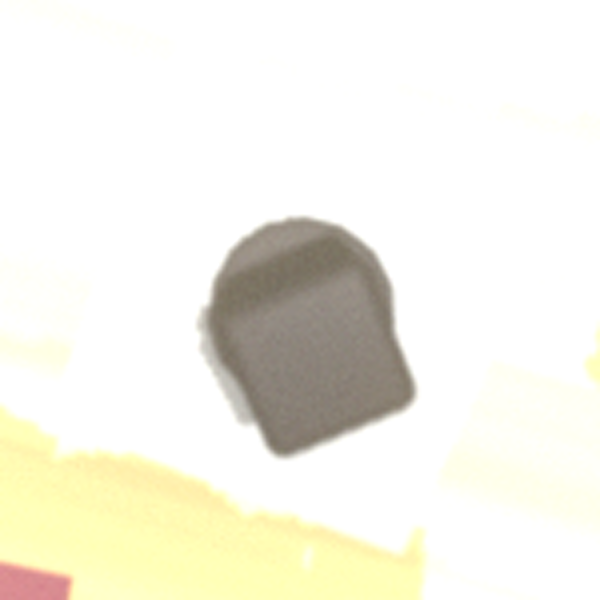

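Run:
```python
from h import *
d=np.load('w4.npz'); p=cams.camera_params('wrist'); M=np.eye(4); M[:3,:3]=d['R']; M[:3,3]=d['p']
M=np.linalg.inv(M@np.array(p['tool_from_camera'])); W=(np.array(p['K']),M[:3,:3],M[:3,3])
c=np.array([onz(W,np.array(u)/4+[255,55]-.4,.139) for u in [(222,315),(362,265),(416,403),(272,460)]])
print(c,c.mean(0)); 
for i in range(4):
    e=c[(i+1)%4]-c[i]; print(np.linalg.norm(e),np.degrees(np.arctan2(e[1],e[0])))
s=np.array([onz(W,u,.07) for u in [(302,66),(395,103),(358,192),(268,160)]]); print(s,s.mean(0))
print(onz(W,np.array((302,308))/4+[255,55]-.4,.077))
R=d['R']; print('tool x yaw',np.degrees(np.arctan2(R[1,0],R[0,0])))
print(R.T@(c.mean(0)-d['p']))
print(np.round(env.sense()['joint_positions'],3))
```

```text
[[ 0.52399299 -0.1835551   0.139     ]
 [ 0.53766665 -0.20203652  0.139     ]
 [ 0.5197791  -0.21710176  0.139     ]
 [ 0.50422748 -0.19796888  0.139     ]] [ 0.52141656 -0.20016556  0.139     ]
0.022989823244933944 -53.503743782897125
0.023386453681877764 -139.8952758728921
0.0246560275168676 129.10495402009744
0.024462880790516263 36.10100221484699
[[ 0.56368819 -0.16421852  0.07      ]
 [ 0.55889309 -0.24303965  0.07      ]
 [ 0.4803937  -0.23908822  0.07      ]
 [ 0.48463733 -0.15794438  0.07      ]] [ 0.52190308 -0.20107269  0.07      ]
[ 0.52288663 -0.19989725  0.077     ]
tool x yaw 17.00572552486797
[0.04345986 0.01294827 0.10229865]
[ 0.751  0.271 -0.486  1.879  0.146  1.029 -1.067]
```

>>> drive_tool(series="1 0 0 0 -7;1 0 0 0 -7;1 0 0 0 -7;1 0.018 0.014 0 0;1 0.018 0.014 0 0")

```text
time_s: 7.0
tool_pos: [0.5232, -0.1973, 0.2425]
eef_rot: [[0.784, 0.62, -0.001], [0.62, -0.784, -0.0], [-0.001, -0.0, -1.0]]
force: [-0.2, -0.8, 0.2]
opening: 0.0853
```

>>> drive_tool(series="1 0 0 0 0;1 0 0 0 0")

```text
time_s: 7.17
tool_pos: [0.5236, -0.1965, 0.2419]
eef_rot: [[0.784, 0.621, -0.001], [0.621, -0.784, 0.001], [0.0, -0.002, -1.0]]
force: [-1.1, -0.7, 0.9]
opening: 0.0854
```

Run:
```python
from h import *
s=env.sense();print(s['tool_pos'],s['joint_positions']);R=s['eef_rot']; print('tool x yaw',np.degrees(np.arctan2(R[1,0],R[0,0])), R.T@(np.array([.5218,-.2004,.116])-s['tool_pos']))
w=cams.grab_frame('wrist')
W=P('wrist');c=np.array([.5218,-.2004,.139]);a=np.radians(38)
for k in range(4):
    u=c+.0184*np.array([np.cos(a+np.pi/4+k*np.pi/2),np.sin(a+np.pi/4+k*np.pi/2),0]); cv2.circle(w,tuple(int(round(v)) for v in proj(W,u)),2,(255,0,0),-1)
save('w5.png',w)
```

```text
[ 0.52364523 -0.19652567  0.2418778 ] [ 0.74055465  0.35868801 -0.54027665  1.77666436  0.20658649  1.06428821
 -0.77351235]
tool x yaw 38.38871612875317 [-0.00387556  0.00210877  0.12587362]
```

View pics/w5.png

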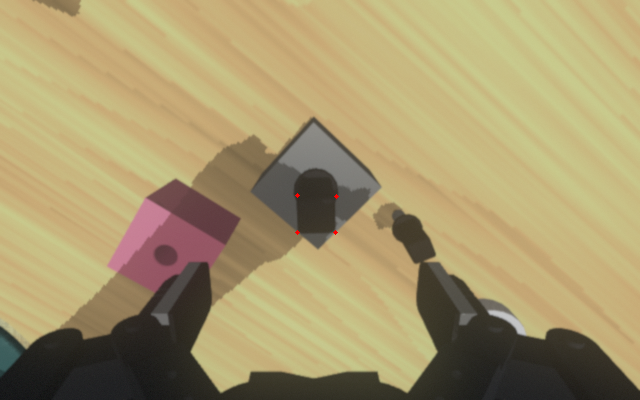

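>>> drive_tool(series="1 -0.004 0.002 0.03 0;1 0 0 0.035 0;1 0 0 0.035 0;1 0 0 0.025 0;1 0 0 0 0")

```text
time_s: 7.63
tool_pos: [0.5181, -0.2011, 0.1134]
eef_rot: [[0.785, 0.619, -0.007], [0.619, -0.785, 0.003], [-0.003, -0.006, -1.0]]
force: [-0.3, 0.3, -1.8]
opening: 0.0856
```

>>> drive_tool(series="0 0 0 0 0;0 0 0 0 0;0 0 0 0 0;0 0 0 0 0;0 0 0 0 0")

```text
time_s: 8.05
tool_pos: [0.5215, -0.2025, 0.119]
eef_rot: [[0.786, 0.619, 0.001], [0.619, -0.786, -0.001], [0.001, 0.001, -1.0]]
force: [-1.4, 1.7, 1.3]
opening: 0.026
```

Run:
```python
from h import *
s=env.sense();print(s['tool_pos'],s['opening'],s['force'])
save('w6.png',cams.grab_frame('wrist'))
```

```text
[ 0.5215105  -0.20251206  0.11895888] 0.025984042954129684 [-1.43959815  1.68488347  1.28480238]
```

View pics/w6.png

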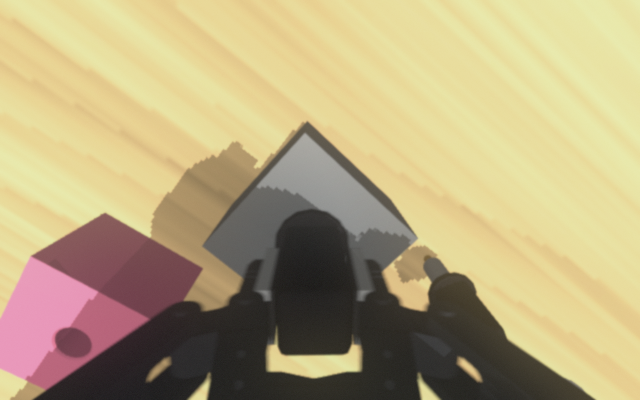

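>>> drive_tool(series="0 0 0 -0.012 0;0 0 0 -0.012 0;0 0 0 -0.013 0;0 0 0 0 0;0 0 0 0 0")

```text
time_s: 8.52
tool_pos: [0.5214, -0.2025, 0.1559]
eef_rot: [[0.786, 0.619, 0.001], [0.619, -0.786, -0.001], [0.001, 0.001, -1.0]]
force: [0.9, -0.2, -1.4]
opening: 0.0253
```

Run:
```python
from h import *
s=env.sense();print(s['tool_pos'],s['opening'],s['force'])
w=cams.grab_frame('wrist');c=cams.grab_frame('scene')[120:220,220:340]
save('w7.png',np.vstack([w[100:400],cv2.resize(c,(640,533))[100:400]]))
```

```text
[ 0.52135378 -0.20253618  0.15593233] 0.025308082234550472 [ 0.89425977 -0.22075953 -1.43009097]
```

View pics/w7.png

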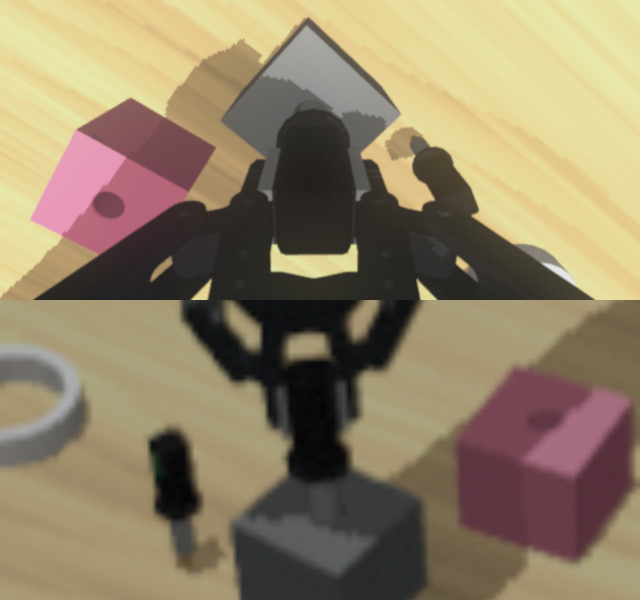

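>>> drive_tool(series="0 -0.003 0 0 0;0 -0.003 0 0 0;0 0 0 0 0")

```text
time_s: 8.87
tool_pos: [0.5166, -0.2054, 0.1546]
eef_rot: [[0.785, 0.619, 0.001], [0.619, -0.785, 0.001], [0.002, -0.001, -1.0]]
force: [3.7, 5.1, 0.9]
opening: 0.0252
```

>>> drive_tool(series="0 -0.003 0 0 0;0 -0.003 0 0 0;0 0 0 0 0")

```text
time_s: 9.12
tool_pos: [0.512, -0.2089, 0.1546]
eef_rot: [[0.785, 0.619, 0.001], [0.619, -0.785, 0.002], [0.002, -0.001, -1.0]]
force: [4.7, 6.5, 0.8]
opening: 0.0251
```

>>> drive_tool(series="0 -0.003 0 0 0;0 -0.003 0 0 0;0 -0.003 0 0 0;0 0 0 0 0")

```text
time_s: 9.45
tool_pos: [0.5049, -0.2145, 0.1545]
eef_rot: [[0.785, 0.619, 0.001], [0.619, -0.785, 0.002], [0.002, -0.001, -1.0]]
force: [3.9, 6.3, -2.3]
opening: 0.0251
```

>>> drive_tool(series="0 -0.003 0 0 0;0 -0.003 0 0 0;0 0 0 0 0")

```text
time_s: 9.7
tool_pos: [0.4999, -0.2184, 0.1544]
eef_rot: [[0.785, 0.619, 0.0], [0.619, -0.785, 0.002], [0.001, -0.001, -1.0]]
force: [2.4, 5.3, -0.6]
opening: 0.0253
```

Run:
```python
from h import *
s=env.sense();print(s['tool_pos'],s['opening'],s['force'])
w=cams.grab_frame('wrist');c=cams.grab_frame('scene')[120:220,220:340]
save('w8.png',np.vstack([w[100:400],cv2.resize(c,(640,533))[100:400]]))
```

```text
[ 0.49994676 -0.21837621  0.15436585] 0.025337286154906227 [ 2.44811938  5.28931173 -0.64528568]
```

View pics/w8.png

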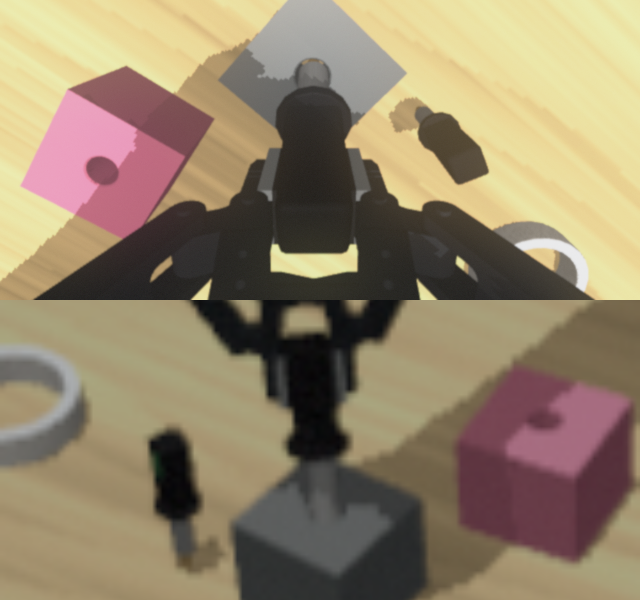

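>>> drive_tool(series="0 -0.003 0 0 0;0 -0.002 0 0 0;0 0 0 0 0")

```text
time_s: 10.05
tool_pos: [0.4962, -0.2213, 0.1544]
eef_rot: [[0.785, 0.619, 0.001], [0.619, -0.785, 0.002], [0.002, -0.001, -1.0]]
force: [3.4, 6.2, -1.9]
opening: 0.0254
```

>>> drive_tool(series="0 0 0 -0.03 0;0 0 0 -0.03 0;0 0 0 -0.03 0;0 0 0 0 0;0 0 0 0 0")

```text
time_s: 10.47
tool_pos: [0.4962, -0.2226, 0.2456]
eef_rot: [[0.786, 0.619, 0.002], [0.619, -0.786, -0.001], [0.001, 0.002, -1.0]]
force: [0.2, 0.2, -1.8]
opening: 0.0253
```

Run:
```python
from h import *
s=env.sense();print(s['tool_pos'],s['opening'],s['force'])
w=cams.grab_frame('wrist');np.savez('w9.npz',p=s['tool_pos'],R=s['eef_rot']);c=cams.grab_frame('scene')
save('w9.png',w); save('s9.png',c); save('t9.png',cams.grab_frame('top'))
w=cv2.convertScaleAbs(w[150:380,220:420],alpha=1.6,beta=10)
save('c9.png',cv2.resize(w,None,fx=2.6,fy=2.6,interpolation=2)); save('d9.png',cv2.resize(c[80:200,220:340],None,fx=5,fy=5,interpolation=2))
print(proj(P('scene'),s['tool_pos']))
```

```text
[ 0.49624465 -0.22263559  0.24561408] 0.02534822917905383 [ 0.16238312  0.18683769 -1.81064581]
[273.38082499 125.63917428]
```

View pics/c9.png

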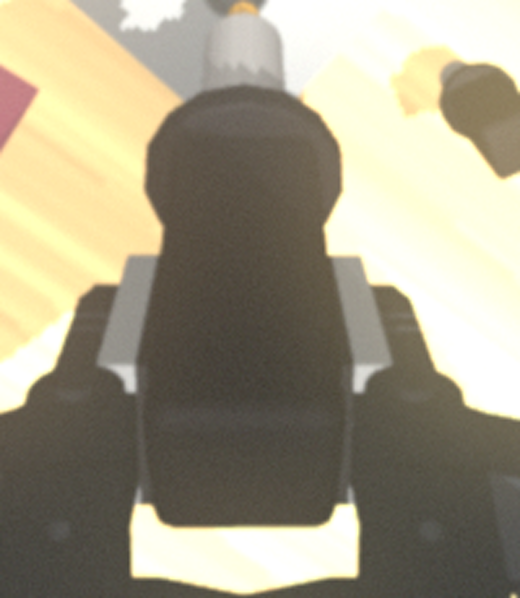

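View pics/d9.png

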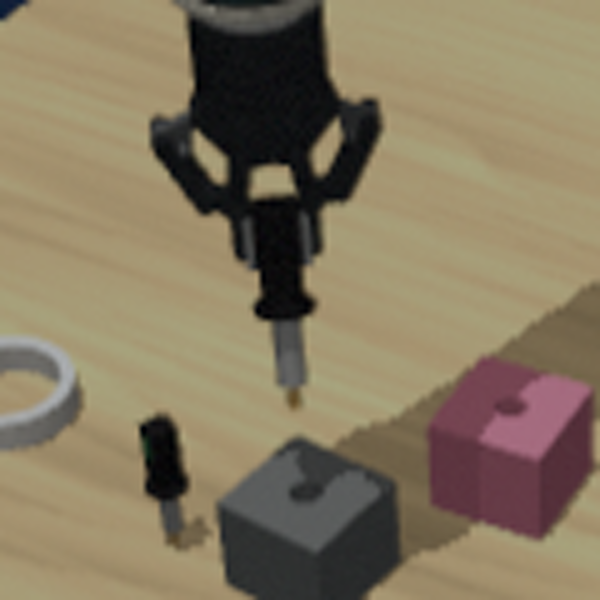

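Run:
```python
import cv2
w=cv2.imread('pics/w9.png')[100:200,260:370]
cv2.imwrite('pics/e9.png',cv2.resize(cv2.convertScaleAbs(w,alpha=1.3),None,fx=6,fy=6,interpolation=2))
```

```text
(no output)
```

View pics/e9.png

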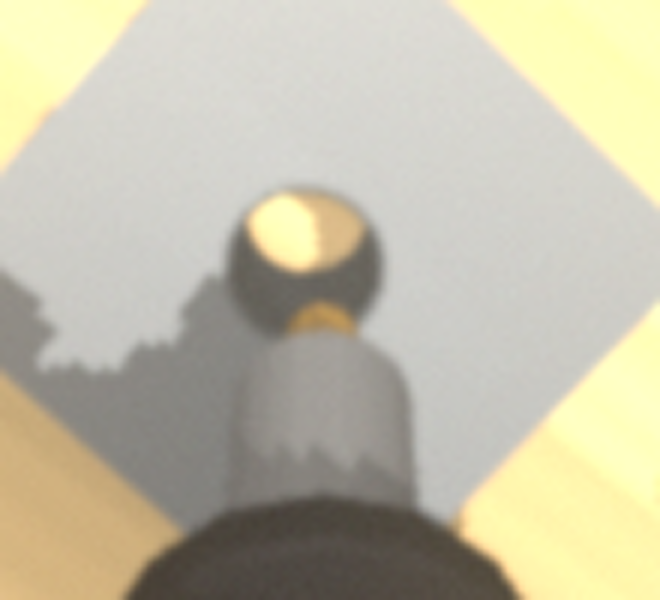

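```bash
cat > gfit.py <<'E'
from h import *
from scipy.optimize import least_squares
p=cams.camera_params('wrist'); C=np.linalg.inv(np.array(p['tool_from_camera'])); K=np.array(p['K'])
cam=(K,C[:3,:3],C[:3,3])
ph=np.linspace(0,2*np.pi,181)
def G(q,r,z): # gauge circle -> tool
    ox,oy,oz,a,b=q
    # gauge z (away from tip) in tool: (-sin a, -sin b.., -cos a)
    zg=np.array([-np.sin(a),-np.sin(b),-np.cos(a)]); zg/=np.linalg.norm(zg)
    x=np.array([1,0,0])-zg*zg[0]; x/=np.linalg.norm(x); y=np.cross(zg,x)
    return np.array([ox,oy,oz])+z*zg+r*(np.cos(ph)[:,None]*x+np.sin(ph)[:,None]*y), x,y,zg
def pred(q):
    pin=proj(cam,G(q,.004,-.016)[0]); foot=proj(cam,G(q,.009,0)[0]); col=proj(cam,G(q,.019,.045)[0]); colt=proj(cam,G(q,.019,.052)[0])
    c,x,y,zg=G(q,0,.114); g=proj(cam,np.array([c[0]-.013*x+.012*y,c[0]-.013*x-.012*y]))
    cc=np.r_[col,colt]
    return np.array([pin[:,1].min(),foot[:,1].min(),col[:,1].min(),g[:,1].mean(),cc[:,0].min(),cc[:,0].max(),foot[:,0].min(),foot[:,0].max(),g[:,0].mean()])
def fit(obs,w=None):
    w=np.ones(9) if w is None else np.array(w)
    r=least_squares(lambda q:w*(pred(q)-obs),[.03,0,.09,.35,0],x_scale=[.01,.01,.01,.1,.1],loss='soft_l1'); return r.x,pred(r.x)-obs
if __name__=='__main__':
    obs=np.array([150.3,155,182.8,352.3,276.5,351.2,299.7,328.5,313])
    q,e=fit(obs); print(q,np.degrees(q[3:]),np.round(e,1))
    t,_,_,zg=G(q,0,-.016); print('tip tool',t[0]); print('axis crosses tool x=0 at z',q[2]+zg[2]*(-q[0]/zg[0]))
E
python3 gfit.py
```

```text
[0.03018855 0.00081868 0.09480671 0.33728111 0.00605561] [19.32478413  0.34696099] [-0.3  0.4  0.2 -0.2 -0.5  0.4 -0.   0.1  0. ]
tip tool [0.03548321 0.00091557 0.10990496]
axis crosses tool x=0 at z 0.008721146285964113
```

>>> drive_tool(series="0 0 0 -0.01 6.9;0 0 0 -0.01 6.9;0 0 0 0 6.9;0 0 0 0 0")

```text
time_s: 10.95
tool_pos: [0.4957, -0.2221, 0.2639]
eef_rot: [[0.955, 0.295, -0.001], [0.295, -0.955, 0.001], [-0.001, -0.001, -1.0]]
force: [0.3, -0.8, -1.4]
opening: 0.025
```

>>> drive_tool(series="0 0.014 -0.033 0 0;0 0.014 -0.033 0 0;0 0.014 -0.033 0 0;0 0.014 -0.033 0 0;0 0.014 -0.033 0 0")

```text
time_s: 11.37
tool_pos: [0.5124, -0.0421, 0.2637]
eef_rot: [[0.952, 0.306, -0.002], [0.306, -0.952, 0.0], [-0.001, -0.001, -1.0]]
force: [0.7, 0.3, -1.9]
opening: 0.0251
```

>>> drive_tool(series="0 0.014 -0.033 0 0;0 0.014 -0.033 0 0;0 0.014 -0.033 0 0;0 0.014 -0.033 0 0;0 0.014 -0.033 0 0")

```text
time_s: 11.78
tool_pos: [0.5295, 0.1362, 0.2637]
eef_rot: [[0.952, 0.306, -0.002], [0.306, -0.952, -0.0], [-0.002, -0.0, -1.0]]
force: [0.1, -0.6, -1.6]
opening: 0.0254
```

>>> drive_tool(series="0 0.014 -0.033 0 0;0 0 0 0 0;0 0 0 0 0")

```text
time_s: 12.03
tool_pos: [0.5326, 0.1725, 0.2635]
eef_rot: [[0.951, 0.309, -0.002], [0.309, -0.951, 0.001], [-0.002, -0.001, -1.0]]
force: [0.7, -0.9, -1.9]
opening: 0.0256
```

```bash
cat > go.py <<'E'
from h import *
s=env.sense();R=np.array(s['eef_rot']);p=s['tool_pos']
print(p,s['force'],s['opening'],'yaw',np.degrees(np.arctan2(R[1,0],R[0,0])), 'z',R[:,2])
v=np.array([.0355,.0009,.1099]); tip=p+R@v; sp=np.array([.5842,.2258,.1034]); n=np.array([-.327,-.1029,.9394])
zg=R@np.array([-.331,-.006,-.9436]); print('tip',tip,'rel',tip-sp,'along n',(tip-sp)@n,'lateral',(tip-sp)-n*((tip-sp)@n),'ang',np.degrees(np.arccos(zg@n)))
print('to contact in tool', R.T@(sp-tip),' n in tool',R.T@n)
E
python3 go.py
python3 - <<'E'
from h import *
w=cams.grab_frame('wrist');save('w10.png',w)
E
```

```text
[0.53263194 0.17250283 0.26347114] [ 0.70294232 -0.89426214 -1.87021561] 0.025551780518136332 yaw 17.99974727444217 z [-2.26377089e-03  6.93747565e-04 -9.99997197e-01]
tip [0.56642375 0.18269306 0.1535014 ] rel [-0.01777625 -0.04310694  0.0501014 ] along n 0.05731379455685809 lateral [ 0.00096536 -0.03720936 -0.00373918] ang 0.8944679421561662
to contact in tool [ 0.03032391 -0.03543605  0.05009092]  n in tool [-0.34461382 -0.00445937 -0.9387285 ]
```

View pics/w10.png

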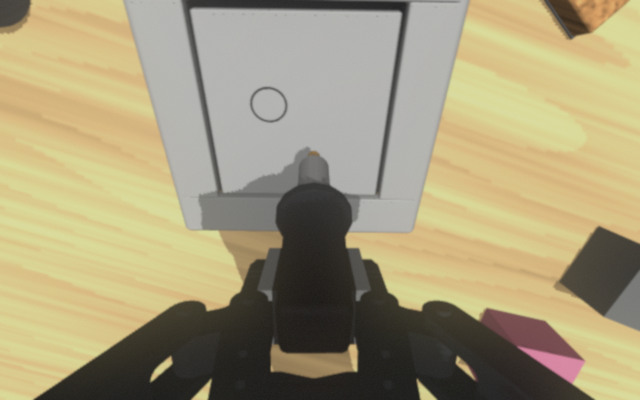

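>>> drive_tool(series="0 0.0125 -0.0178 0.01 0.5;0 0.0125 -0.0178 0.01 0;0 0 0 0.01 0;0 0 0 0.006 0;0 0 0 0 0")

```text
time_s: 12.5
tool_pos: [0.5463, 0.2101, 0.227]
eef_rot: [[0.956, 0.293, -0.003], [0.293, -0.956, -0.001], [-0.003, 0.0, -1.0]]
force: [-0.1, 0.2, -2.3]
opening: 0.0254
```

>>> drive_tool(series="0 0 0 0 0;0 0 0 0 0")

```text
time_s: 12.67
tool_pos: [0.547, 0.2108, 0.2293]
eef_rot: [[0.956, 0.292, 0.0], [0.292, -0.956, -0.0], [0.0, 0.0, -1.0]]
force: [0.2, 0.0, -0.8]
opening: 0.0258
```

```bash
python3 go.py
python3 - <<'E'
from h import *
w=cams.grab_frame('wrist');save('w11.png',w); c=cams.grab_frame('scene');save('s11.png',cv2.resize(c[150:270,320:460],None,fx=5,fy=5,interpolation=2))
save('c11.png',cv2.resize(w[60:240,210:410],None,fx=4,fy=3.3,interpolation=2))
E
```

```text
[0.54704267 0.21077702 0.22925064] [ 0.16272487  0.01310371 -0.81169875] 0.025771341530604563 yaw 16.98605825125237 z [ 4.38110639e-04 -2.35489346e-04 -9.99999876e-01]
tip [0.58130508 0.22026134 0.1193634 ] rel [-0.00289492 -0.00553866  0.0159634 ] along n 0.01651258651526675 lateral [ 0.0025047  -0.00383952  0.00045148] ang 0.9332556686548396
to contact in tool [ 0.0043811  -0.00445697  0.01596336]  n in tool [-0.34246701  0.00321347 -0.93951891]
```

View pics/w11.png

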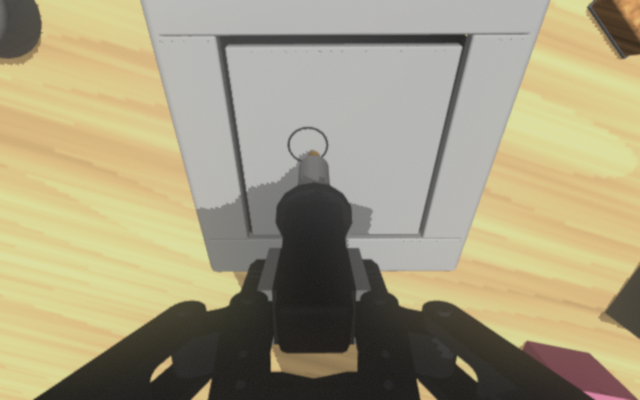

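View pics/s11.png

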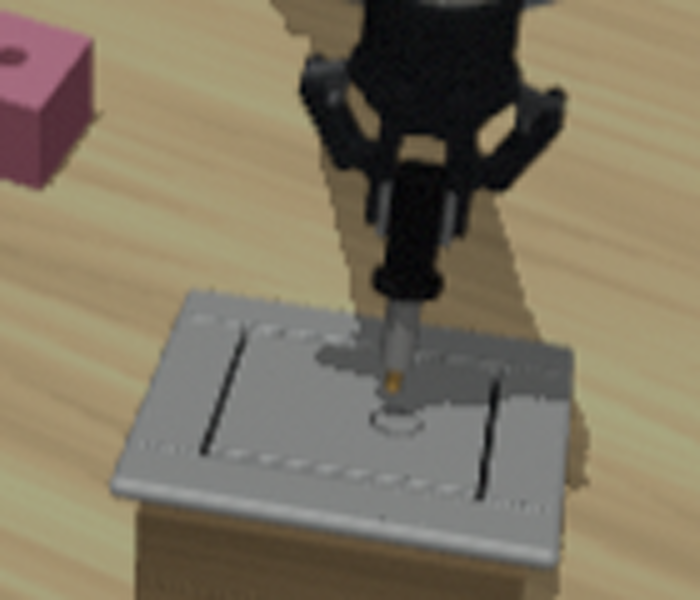

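Run:
```python
from h import *
W=P('wrist'); o,d=ray(W,(307.7,144.3)); n=np.array([-.327,-.1029,.9394]); sp=np.array([.5842,.2258,.1034])
print(o+d*((sp-o)@n)/(d@n), proj(W,sp))
s=env.sense(); print(s['tool_pos'], proj(W,s['tool_pos']+s['eef_rot']@[.0355,.0009,.1099]))
S=P('scene'); o,d=ray(S,np.array((397,418))/5+[320,150]-.4); print('scene ring',o+d*((sp-o)@n)/(d@n))
print('tip in scene px',(proj(S,s['tool_pos']+s['eef_rot']@[.0355,.0009,.1099])-[320,150]+.4)*5)
```

```text
[0.58474268 0.22691498 0.10371104] [309.01125887 145.44753236]
[0.54705882 0.21115899 0.22942573] [314.94127456 155.47334623]
scene ring [0.57512714 0.2273343  0.10040985]
tip in scene px [383.78470473 396.66036114]
```

>>> drive_tool(series="0 0.0012 -0.0023 0.004 -0.4;0 0.0012 -0.0023 0.004 0;0 0 0 0.002 0;0 0 0 0 0;0 0 0 0 0")

```text
time_s: 13.18
tool_pos: [0.5476, 0.2169, 0.2186]
eef_rot: [[0.954, 0.3, -0.0], [0.3, -0.954, 0.0], [-0.0, -0.0, -1.0]]
force: [0.1, -0.1, -1.3]
opening: 0.0254
```

```bash
sed -i 's/.5842,.2258,.1034/.5845,.2262,.1035/' go.py; python3 go.py
python3 - <<'E'
from h import *
w=cams.grab_frame('wrist');save('w12.png',cv2.resize(w[80:220,230:390],None,fx=4,fy=4,interpolation=2)); c=cams.grab_frame('scene');save('s12.png',cv2.resize(c[150:270,320:460],None,fx=5,fy=5,interpolation=2))
E
```

```text
[0.54758313 0.21694658 0.21857753] [ 0.13266606 -0.06810494 -1.33390977] 0.02542705521432472 yaw 17.443427473266443 z [-4.64849428e-04  1.02616059e-05 -9.99999892e-01]
tip [0.5816693  0.22673072 0.10866177] rel [-0.0028307   0.00053072  0.00516177] along n 0.005719997020824623 lateral [-0.00096026  0.00111931 -0.00021159] ang 0.8813852369646346
to contact in tool [0.00254371 0.00135562 0.00516045]  n in tool [-3.43221769e-01  5.08386346e-06 -9.39248949e-01]
```

View pics/w12.png

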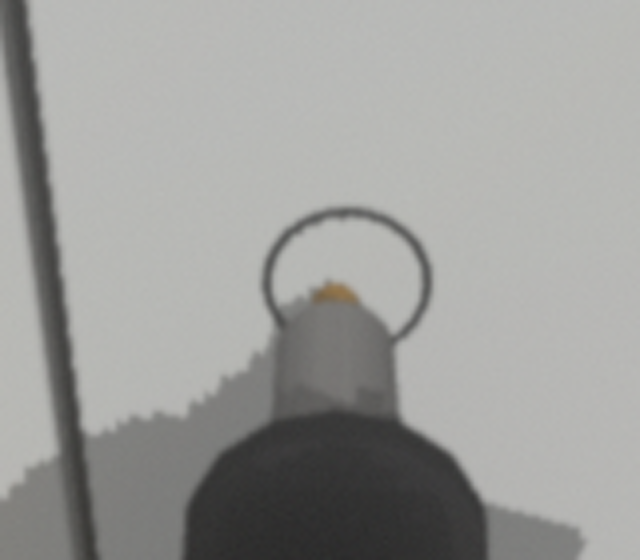

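View pics/s12.png

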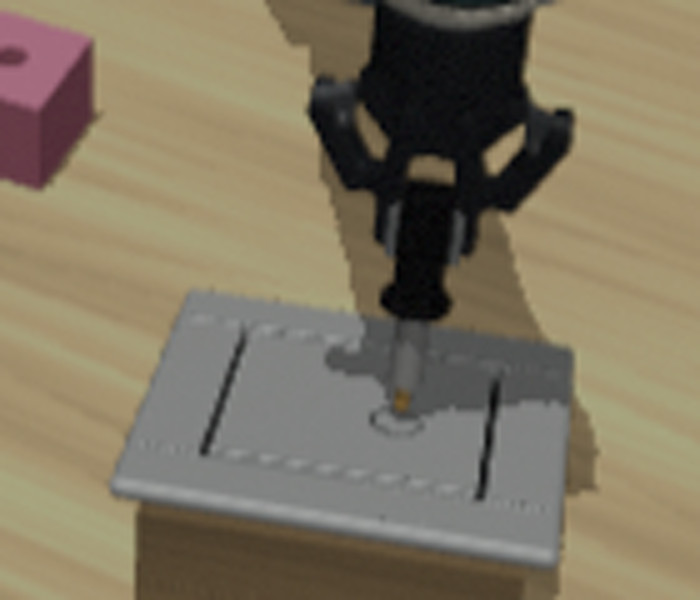

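>>> drive_tool(series="0 0.0013 0.0012 0.0038 0;0 0 0 0 0;0 0 0 0 0")

```text
time_s: 13.53
tool_pos: [0.5493, 0.216, 0.2147]
eef_rot: [[0.954, 0.299, -0.0], [0.299, -0.954, -0.0], [-0.0, -0.0, -1.0]]
force: [-0.1, -0.4, -1.4]
opening: 0.0253
```

>>> drive_tool(series="0 0.0007 0 0.0019 0;0 0 0 0 0;0 0 0 0 0;0 0 0 0 0")

```text
time_s: 13.87
tool_pos: [0.5499, 0.2164, 0.2131]
eef_rot: [[0.954, 0.3, -0.0], [0.3, -0.954, 0.0], [-0.0, -0.0, -1.0]]
force: [-0.0, 1.1, -1.3]
opening: 0.0258
```

```bash
python3 go.py
python3 - <<'E'
from h import *
w=cams.grab_frame('wrist');save('w13.png',cv2.resize(w[80:220,230:390],None,fx=4,fy=4,interpolation=2)); c=cams.grab_frame('scene');save('s13.png',cv2.resize(c[200:250,370:430],None,fx=10,fy=10,interpolation=2))
E
```

```text
[0.54993801 0.21637548 0.21309558] [-0.00623646  1.12343643 -1.30305822] 0.02581028299709448 yaw 17.434234746304508 z [-9.10380272e-05  8.78911158e-05 -9.99999992e-01]
tip [0.58406684 0.22616267 0.10319333] rel [-4.33159689e-04 -3.73325845e-05 -3.06670972e-04] along n -0.00014260196970565793 lateral [-4.79790533e-04 -5.20063272e-05 -1.72710681e-04] ang 0.8651921233238272
to contact in tool [ 4.24427661e-04  9.41277024e-05 -3.06707122e-04]  n in tool [-3.42864920e-01  9.57671051e-05 -9.39379267e-01]
```

View pics/w13.png

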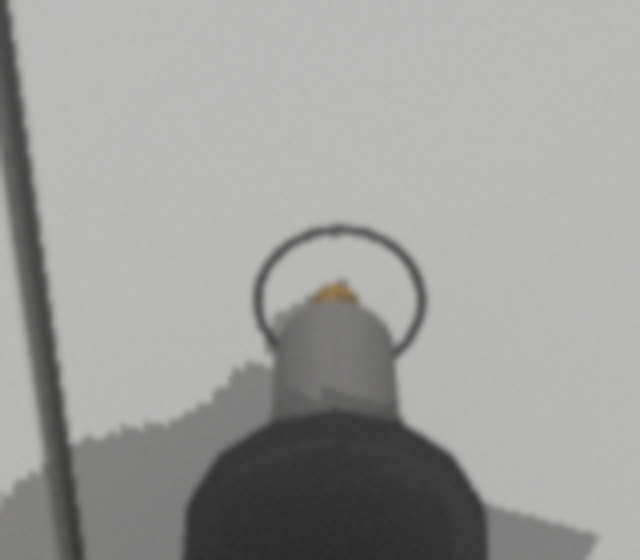

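View pics/s13.png

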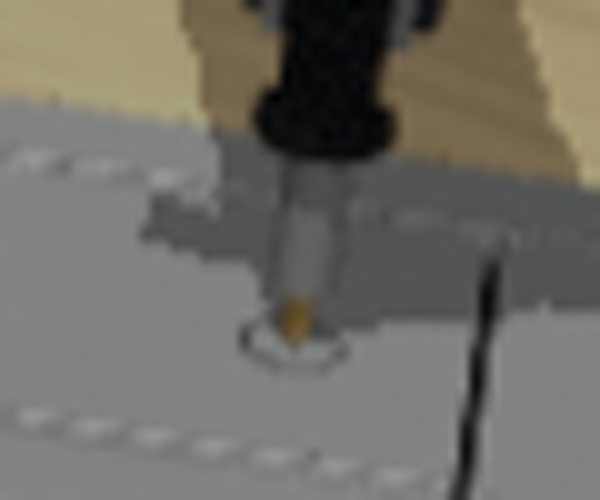

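>>> drive_tool(series="0 0.0007 0 0.0019 0;0 0 0 0 0;0 0 0 0 0")

```text
time_s: 14.22
tool_pos: [0.5506, 0.2166, 0.2111]
eef_rot: [[0.954, 0.3, -0.0], [0.3, -0.954, 0.0], [-0.0, -0.0, -1.0]]
force: [0.1, 0.1, -1.0]
opening: 0.0253
```

>>> drive_tool(series="0 0 0 0 0")

```text
time_s: 14.3
tool_pos: [0.5506, 0.2166, 0.2112]
eef_rot: [[0.954, 0.3, -0.0], [0.3, -0.954, 0.0], [-0.0, -0.0, -1.0]]
force: [-0.7, 0.4, -1.2]
opening: 0.0254
```

>>> drive_tool(series="0 0 0 0 0")

```text
time_s: 14.38
tool_pos: [0.5506, 0.2166, 0.2112]
eef_rot: [[0.954, 0.3, -0.0], [0.3, -0.954, 0.0], [-0.0, -0.0, -1.0]]
force: [0.1, 0.4, -1.4]
opening: 0.025
```

>>> drive_tool(series="0 0 0 0 0")

```text
time_s: 14.47
tool_pos: [0.5506, 0.2166, 0.2112]
eef_rot: [[0.954, 0.3, 0.0], [0.3, -0.954, 0.0], [0.0, -0.0, -1.0]]
force: [-0.2, 0.4, -1.5]
opening: 0.0257
```

>>> drive_tool(series="0 0 0 0 0")

```text
time_s: 14.55
tool_pos: [0.5506, 0.2166, 0.2112]
eef_rot: [[0.954, 0.3, -0.0], [0.3, -0.954, 0.0], [-0.0, -0.0, -1.0]]
force: [-1.3, -0.3, -2.3]
opening: 0.0254
```

>>> drive_tool(series="0 0.00035 0 0.00095 0;0 0 0 0 0;0 0 0 0 0")

```text
time_s: 14.8
tool_pos: [0.5509, 0.2166, 0.2102]
eef_rot: [[0.954, 0.3, -0.0], [0.3, -0.954, 0.0], [-0.0, -0.0, -1.0]]
force: [-0.0, -0.2, -1.7]
opening: 0.0253
```

>>> drive_tool(series="0 0 0 0 0")

```text
time_s: 14.88
tool_pos: [0.5509, 0.2166, 0.2102]
eef_rot: [[0.954, 0.3, -0.0], [0.3, -0.954, 0.0], [-0.0, -0.0, -1.0]]
force: [0.2, -0.2, -1.6]
opening: 0.0256
```

>>> drive_tool(series="0 0 0 0 0")

```text
time_s: 14.97
tool_pos: [0.551, 0.2167, 0.2103]
eef_rot: [[0.954, 0.3, -0.0], [0.3, -0.954, 0.0], [-0.0, -0.0, -1.0]]
force: [0.4, 0.4, -1.5]
opening: 0.0252
```

>>> drive_tool(series="0 0.00035 0 0.00095 0;0 0 0 0 0;0 0 0 0 0")

```text
time_s: 15.22
tool_pos: [0.5513, 0.2168, 0.2092]
eef_rot: [[0.954, 0.3, -0.0], [0.3, -0.954, 0.0], [-0.0, -0.0, -1.0]]
force: [-0.9, 0.4, -1.7]
opening: 0.0255
```

>>> drive_tool(series="0 0 0 0 0")

```text
time_s: 15.3
tool_pos: [0.5513, 0.2168, 0.2093]
eef_rot: [[0.954, 0.3, -0.0], [0.3, -0.954, 0.0], [-0.0, -0.0, -1.0]]
force: [-0.6, -0.1, -0.7]
opening: 0.0252
```

>>> drive_tool(series="0 0 0 0 0")

```text
time_s: 15.38
tool_pos: [0.5513, 0.2168, 0.2093]
eef_rot: [[0.954, 0.3, -0.0], [0.3, -0.954, 0.0], [-0.0, -0.0, -1.0]]
force: [0.3, -0.0, -1.6]
opening: 0.0255
```

```bash
python3 go.py
python3 - <<'E'
from h import *
w=cams.grab_frame('wrist');save('w14f.png',w);save('w14.png',cv2.resize(w[80:220,230:390],None,fx=4,fy=4,interpolation=2)); c=cams.grab_frame('scene');save('s14.png',cv2.resize(c[200:250,370:430],None,fx=10,fy=10,interpolation=2))
E
```

```text
[0.55127996 0.21676757 0.20931285] [ 0.26878451 -0.00486563 -1.5577253 ] 0.025460304459147483 yaw 17.433903365637047 z [-4.08385161e-05  8.12181022e-05 -9.99999996e-01]
tip [0.58541436 0.22655383 0.09941225] rel [ 0.00091436  0.00035383 -0.00408775] along n -0.004175439428810563 lateral [-4.51004971e-04 -7.58202822e-05 -1.65343035e-04] ang 0.8635134276150364
to contact in tool [-9.78430694e-04  6.32634485e-05 -4.08774221e-03]  n in tool [-3.42821807e-01  1.17857558e-04 -9.39394999e-01]
```

View pics/w14.png

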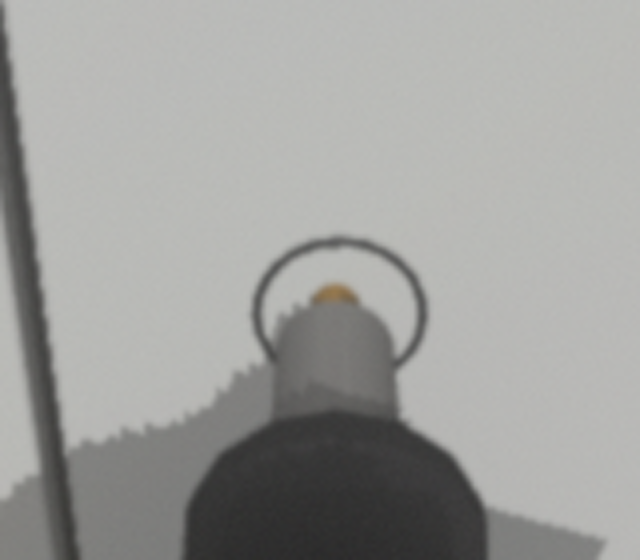

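View pics/s14.png

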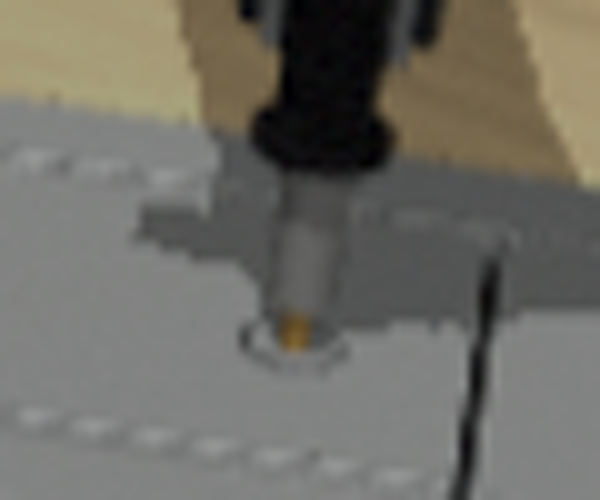

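>>> drive_tool(series="0 0.00035 0 0.00095 0;0 0 0 0 0;0 0 0 0 0")

```text
time_s: 15.73
tool_pos: [0.5516, 0.2169, 0.2084]
eef_rot: [[0.954, 0.3, -0.0], [0.3, -0.954, 0.0], [0.0, -0.0, -1.0]]
force: [-0.7, -0.6, -0.1]
opening: 0.0256
```

>>> drive_tool(series="0 0 0 0 0")

```text
time_s: 15.82
tool_pos: [0.5516, 0.2169, 0.2084]
eef_rot: [[0.954, 0.3, -0.0], [0.3, -0.954, 0.0], [0.0, -0.0, -1.0]]
force: [-0.6, 0.3, -0.2]
opening: 0.0252
```

>>> drive_tool(series="0 0 0 0 0")

```text
time_s: 15.9
tool_pos: [0.5516, 0.2169, 0.2084]
eef_rot: [[0.954, 0.3, 0.0], [0.3, -0.954, 0.0], [0.0, -0.0, -1.0]]
force: [-1.1, 0.3, -0.1]
opening: 0.0254
```

Run:
```python
from gfit import *
q=np.array([0.03018855,0.00081868,0.09480671,0.33728111,0.00605561])
for c in (0,.003,.005,.01):
    pin=proj(cam,G(q,.004,-.016+c)[0]); print(c,pin[:,1].min(),pin[:,1].max(),np.ptp(pin[:,0]))
foot=proj(cam,G(q,.009,0)[0]);print(foot[:,1].min())
# scene: pin tip and foot in crop coords
s=env.sense();S=P('scene')
for z in(0,-.006,-.011,-.016): 
    x=G(q,0,z)[0][0]; print(z,(proj(S,s['tool_pos']+s['eef_rot']@x)-[370,200]+.45)*10)
```

```text
0 150.10692292751725 160.7766907720221 12.150619439492573
0.003 152.3493910041502 163.08403738993408 12.277900534348817
0.005 153.8709299027276 164.64903563009673 12.36424646566934
0.01 157.77110065326883 168.65853451380434 12.58551972384646
155.50662722674937
0 [282.6879551  313.55927192]
-0.006 [279.81198272 333.22237083]
-0.011 [277.42351091 349.55241551]
-0.016 [275.04243126 365.83191982]
```

>>> drive_tool(series="0 0.0007 0 0.0019 0;0 0 0 0 0;0 0 0 0 0")

```text
time_s: 16.15
tool_pos: [0.5523, 0.2171, 0.2063]
eef_rot: [[0.954, 0.3, -0.0], [0.3, -0.954, 0.0], [-0.0, -0.0, -1.0]]
force: [-0.8, -0.8, 0.2]
opening: 0.0252
```

>>> drive_tool(series="0 0 0 0 0")

```text
time_s: 16.23
tool_pos: [0.5523, 0.2171, 0.2064]
eef_rot: [[0.954, 0.3, -0.0], [0.3, -0.954, 0.0], [-0.0, -0.0, -1.0]]
force: [-1.0, 0.1, -0.3]
opening: 0.0258
```

>>> drive_tool(series="0 0 0 0 0")

```text
time_s: 16.32
tool_pos: [0.5523, 0.2171, 0.2065]
eef_rot: [[0.954, 0.3, -0.0], [0.3, -0.954, 0.0], [-0.0, -0.0, -1.0]]
force: [-0.3, 0.7, 0.4]
opening: 0.0253
```

```bash
cat > look.py <<'E'
from h import *
import sys
k=sys.argv[1]; s=env.sense(); print(s['tool_pos'],s['force'])
w=cams.grab_frame('wrist');save(f'w{k}f.png',w);c=cams.grab_frame('scene')
a=cv2.resize(w[125:195,275:355],(640,560),interpolation=2)
save(f'w{k}.png',a); save(f's{k}.png',cv2.resize(c[200:250,370:430],None,fx=10,fy=10,interpolation=2))
E
python3 look.py 15
python3 - <<'E'
import cv2,numpy as np
for f in ('w9','w11','w14f','w15f'):
    w=cv2.imread(f'pics/{f}.png').astype(int); col=w[:,310:317].mean(1)  # BGR
    sat=col[:,2]-col[:,0]; print(f,[(r,int(sat[r]),int(col[r].mean())) for r in range(146,162)])
E
```

```text
[0.55229127 0.21708113 0.20648899] [-0.26230328  0.70133934  0.4154828 ]
w9 [(146, 9, 77), (147, 8, 76), (148, 8, 76), (149, 12, 78), (150, 29, 86), (151, 54, 99), (152, 69, 104), (153, 67, 103), (154, 50, 105), (155, 26, 113), (156, 11, 120), (157, 7, 122), (158, 7, 122), (159, 7, 122), (160, 7, 122), (161, 7, 121)]
w11 [(146, 2, 181), (147, 3, 180), (148, 3, 179), (149, 4, 169), (150, 13, 148), (151, 36, 126), (152, 55, 113), (153, 58, 107), (154, 44, 106), (155, 22, 110), (156, 7, 117), (157, 4, 119), (158, 3, 119), (159, 3, 118), (160, 3, 118), (161, 3, 118)]
w14f [(146, 2, 184), (147, 2, 183), (148, 2, 183), (149, 4, 181), (150, 12, 170), (151, 34, 145), (152, 55, 120), (153, 60, 111), (154, 49, 110), (155, 26, 115), (156, 8, 119), (157, 4, 120), (158, 3, 120), (159, 3, 121), (160, 3, 120), (161, 3, 120)]
w15f [(146, 2, 184), (147, 2, 184), (148, 2, 184), (149, 2, 184), (150, 2, 184), (151, 3, 182), (152, 12, 170), (153, 31, 143), (154, 43, 119), (155, 26, 116), (156, 8, 120), (157, 4, 120), (158, 3, 121), (159, 3, 121), (160, 3, 121), (161, 4, 121)]
```

View pics/w15.png

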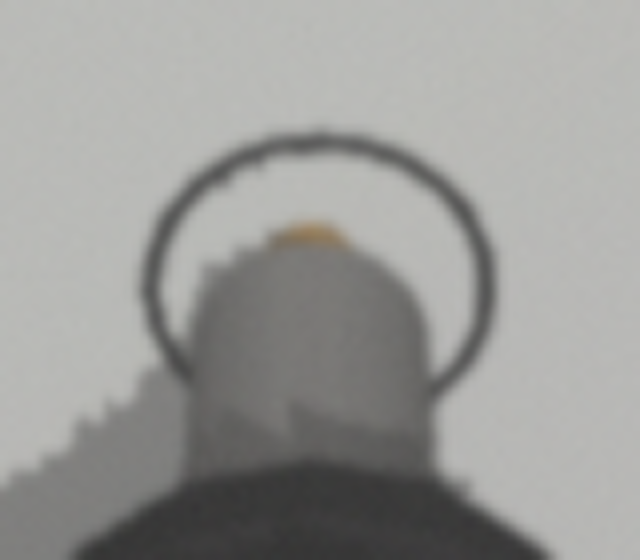

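View pics/s15.png

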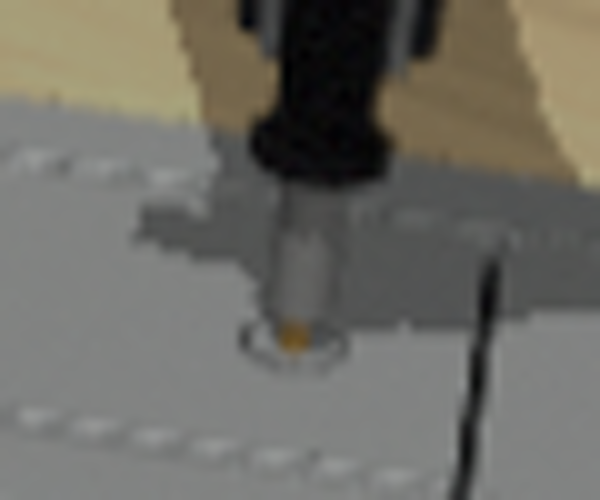

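>>> drive_tool(series="0 0.0008 0 0.0022 0;0 0 0 0 0;0 0 0 0 0")

```text
time_s: 16.67
tool_pos: [0.5531, 0.2173, 0.2041]
eef_rot: [[0.954, 0.3, -0.0], [0.3, -0.954, 0.0], [-0.0, -0.0, -1.0]]
force: [-1.8, -0.8, 0.5]
opening: 0.0252
```

>>> drive_tool(series="0 0 0 0 0")

```text
time_s: 16.75
tool_pos: [0.553, 0.2173, 0.2042]
eef_rot: [[0.954, 0.3, -0.0], [0.3, -0.954, 0.0], [-0.0, -0.0, -1.0]]
force: [-1.4, 0.2, 1.4]
opening: 0.0254
```

>>> drive_tool(series="0 0 0 0 0")

```text
time_s: 16.83
tool_pos: [0.553, 0.2173, 0.2042]
eef_rot: [[0.954, 0.3, -0.0], [0.3, -0.954, 0.0], [-0.0, -0.0, -1.0]]
force: [-1.4, -0.9, 0.5]
opening: 0.025
```

>>> drive_tool(series="0 0 0 0 0")

```text
time_s: 16.92
tool_pos: [0.553, 0.2173, 0.2042]
eef_rot: [[0.954, 0.3, -0.0], [0.3, -0.954, 0.0], [-0.0, -0.0, -1.0]]
force: [-1.8, -0.5, 0.3]
opening: 0.0258
```

>>> drive_tool(series="0 0 0 0 0")

```text
time_s: 17.0
tool_pos: [0.5531, 0.2173, 0.2043]
eef_rot: [[0.954, 0.3, -0.0], [0.3, -0.954, 0.0], [-0.0, -0.0, -1.0]]
force: [-0.8, 0.1, -0.3]
opening: 0.0253
```

```bash
python3 look.py 16
python3 - <<'E'
import cv2,numpy as np
for f in ('w14f','w15f','w16f'):
    w=cv2.imread(f'pics/{f}.png').astype(int); col=w[:,310:317].mean(1)
    sat=col[:,2]-col[:,0]; print(f,[(r,int(sat[r]),int(col[r].mean())) for r in range(149,160)])
E
```

```text
[0.55305088 0.21730982 0.20426957] [-0.84312895  0.07791526 -0.34919402]
w14f [(149, 4, 181), (150, 12, 170), (151, 34, 145), (152, 55, 120), (153, 60, 111), (154, 49, 110), (155, 26, 115), (156, 8, 119), (157, 4, 120), (158, 3, 120), (159, 3, 121)]
w15f [(149, 2, 184), (150, 2, 184), (151, 3, 182), (152, 12, 170), (153, 31, 143), (154, 43, 119), (155, 26, 116), (156, 8, 120), (157, 4, 120), (158, 3, 121), (159, 3, 121)]
w16f [(149, 2, 184), (150, 2, 184), (151, 2, 183), (152, 2, 180), (153, 3, 168), (154, 7, 148), (155, 10, 129), (156, 5, 122), (157, 4, 121), (158, 3, 122), (159, 3, 121)]
```

View pics/w16f.png

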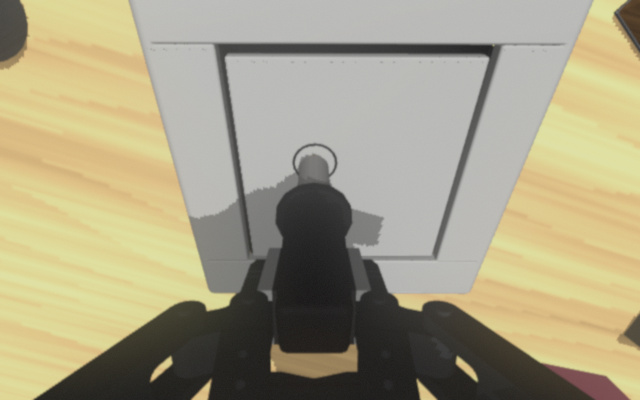

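View pics/w16.png

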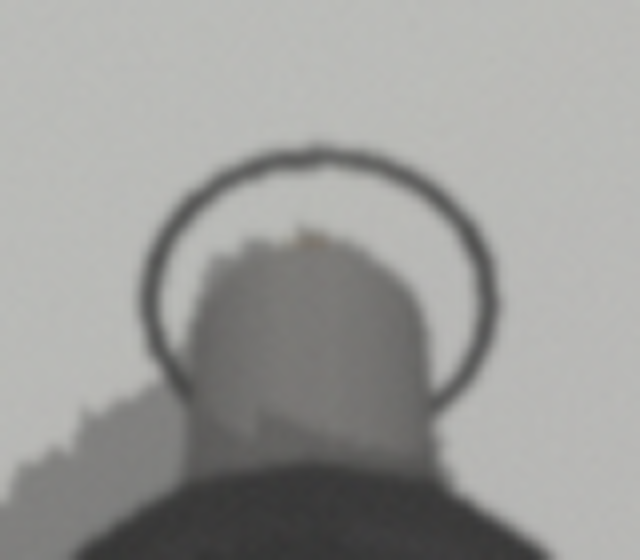

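Run:
```python
from fit import *
W=P('wrist'); F,h=flap(.5819,.2020,.3046,0); print(np.round(proj(W,fc@F.T+h),1))
F,h=flap(.5819,.2020,.3046,.09); print(np.round(proj(W,fc@F.T+h),1))
c=cams.grab_frame('scene'); save('s17.png',c); save('t17.png',cams.grab_frame('top')); print(env.sense()['force'])
```

```text
[[224.6  56.6]
 [491.   56.7]
 [432.8 256.3]
 [253.7 256.3]
 [315.5 162.9]]
[[224.5  55.9]
 [491.2  56. ]
 [437.9 268.6]
 [251.1 268.6]
 [315.6 166.9]]
[-1.74690521  0.99680983  0.53881871]
```

View pics/s17.png

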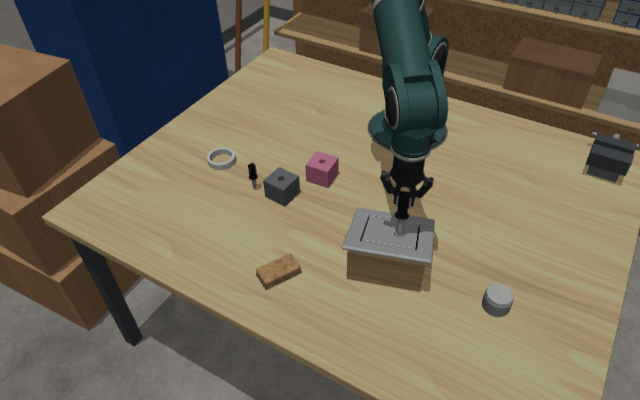

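The scene view shows the flap flush, with its free edge at wrist row 257 (256.3 predicted for shut, 268.6 at the catch). The gauge tip is in the ring, and the tin (497,298), tape (221,158) and block (279,270) are where they started. Handing in.

```bash
python3 -c "
from workcell import env
print(env.hand_in())"
```

```text
the job is handed in; nothing more can be done
None
```

The flap is shut past its catch, and I handed the job in at about 17 s with the gauge held square in the marked ring, its tip pressed about half way in.

**What I did**
- **Flap:** I pressed the free edge with the closed fingertips. The force rose to about 10 N at the catch, then dropped away, and I pressed it home to about 14 N.
- **Gauge:** I took the larger gauge from the grey stand. The tool can only point straight down, so I used the rim of the stand's hole to lean the gauge in the jaws. I then set it down along the flap's normal.

**Last checks**
- **Flap shut:** its free edge is at wrist-camera row 257. A shut flap predicts 256, and one still at the catch predicts 269.
- **Squareness:** the gauge's tilt measured 19.3° against the face's 20°, so about 0.9° off square. I measured it before contact; the collar's place in the picture is unchanged since.
- **Ring:** the tip is about 2 mm off the ring's centre, with its edge about 6 mm inside the ring.
- **Push:** all three estimates put the tip about half way in:
  - the force along the normal averaged about 2.3 N (2.25 N is half way);
  - the travel since contact was 4.4–5.4 mm;
  - the camera view gave about 5 mm.
- **Bystanders:** the tin, the tape roll and the sanding block look unmoved in the scene picture.

**What disagreed**
- Contact came about 4–5 mm deeper than my camera model predicted, so I set the push by force and by how much of the pin still showed.
- The scene camera's picture was too coarse to measure the pin. In one frame it suggested 2–3 mm of push when the wrist view and the force showed none.

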